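# Hook open the drop-front hatch of the laundry supply locker

### The arm

A 6-joint arm with a two-finger parallel gripper is mounted at the origin on the work surface. World frame = base frame: x ahead of the robot, y to its left, z up, the work surface at z = 0. Lengths are in m, angles in rad, forces in N, time in s.
With the tool pointing down it reaches from about 0.375 to 0.9 m from the base axis. Payload 3.1 kg.
Tool frame: the origin (TCP) lies at the centre of the arm's flange, where the gripper is bolted on; the fingertips stand 182 mm ahead of it and the grasp point (between the pads) lies 164 mm ahead of it (bot.tcp_to_grasp is the distance from the TCP to the grasp point, in m); x points along the fingers, y is the direction in which the jaws open and shut, and the axes are right-handed (so a half turn about x gives the same grasp; the last joint's range is limited). The gripper opens to 87 mm and grips with 3 to 60 N. Pads are 19 mm wide; open, the fingers measure 117 mm over their backs; the gripper's body (75 mm by 190 mm) begins 51 mm behind the grasp point.
Start: joints at [-1.393, 0.527, 1.433, -0, 1.181, -0.178], TCP at [0.218, -0.586, 0.405] pointing down, gripper open.
Joint ranges: [-3.08, 3.08], [-0.75, 2.2], [0.22, 2.44], [-1.43, 4.57], [0, 2.65], [-2.85, 2.85]. Speed limits (rad/s): [2.79, 2.79, 3.14, 3.14, 3.14, 3.14].

### API

Orientations are given as a rotation vector (axis times angle).
In Python, from rig import bot, viewer, job gives the robot as it stands.
- The arm moves only by the shell command python3 -m creep 'ROWS' [FORCE]. ROWS is JSON, a list of rows, each a list of 7 numbers: the shift along the world's x, y, z in m, then the turn, a rotation vector about the world's x, y, z in rad, then the closure, from -1 (fully open) to 1 (shut). A call has 1 to 8 rows; each row is the pose to reach, as a shift and turn from the pose commanded when the call began; what a row does not reach only later rows make up. A row lasts 1/8 s, in which the tool goes at most 62.5 mm and 10.7 degrees, less where a joint would pass 70% of its speed; a pose out of reach is approached as far as the arm can. A call with a gripper value outside its range is refused whole. The fingers move at their own pace and stop on an object; FORCE is the grip in N (left out, the last holds). Time passes only in rows, so rows that repeat a pose let the fingers close. It gives the time, the measured TCP pose, the force and the opening at its end, in the units of the state.
- bot.get_state(): the state, without advancing time (a new reading comes with each control period).
- viewer.get_image(name): name is "scene" or "side" or "wrist"; returns a dict with "frame" (384x512x3 uint8, blue, green, red), "z_map" (384x512 float32, m along the optical axis (not along the pixel's ray), 0 where there is no reading), "fx", "fy", "cx", "cy" (pixels), "D" ([k1, k2, p1, p2, k3] as OpenCV has them; the pictures are not rectified), "extrinsics" (4x4, takes a point from camera to world coordinates). Camera axes: x right, y down, z forward; pixel columns grow to the right and rows downward; lengths in m; the calibration is good to about 2 mm. A picture is of the moment at which its call begins.
- job.sign_off(): hands the job in, once; it reports no verdict.
The state is a dict: "time": time; "joint_positions": joint angles; "dq": joint speeds; "effort": joint torques, N m; "tcp_pos": TCP position; "eef_rot": TCP orientation; "force": force on the tool from outside, world axes, zero at the start; "torque": the same for the moment, N m; "finger_gap": finger opening in m.
Only numpy, scipy, OpenCV 4.12 (cv2) and the standard library are available. Lean on these libraries where they do the work, as an engineer would, in place of code of your own. Each camera call takes 0.05 s, during which the arm holds its last target.

### The job

Take the blue hook pole from its grey rest, slide its bent end sideways right through the red eye on the locker's hatch, and with it ease the hatch gently down until it rests fully on its stop. Then unhook the pole and lay it back in its rest as it was. Touch the locker and hatch with the pole only, never press hard on them (a kilo's weight at most) or let the hatch drop fast, and leave the bottle, cup and tin undisturbed.

Things in the scene. Friction and masses are not known exactly. Their poses are not given: they have to be found in the camera images.
- pole: Loose hook pole, 0.16 kg. Blue box handle 130 long (x), 22 wide (y), 26 high (z); origin at the centre of its underside, z up. An 8 mm steel rod leaves the handle's +x end at z = 13 and runs to x = 170, there bent square to +y as a straight pin. Balances 12 ahead of the handle's middle; hold it by the handle's middle, between the saddles. Starts upright in the rest.
- pin_tip (a point): Square-cut end of the pole's bent pin (8 diameter), at (170, 40, 13) in the pole's frame; axes as the pole's.
- pin_root (a point): Where the pin's centreline meets the rod's centreline, at (170, 0, 13) in the pole's frame; axes as the pole's.
- rest: Fixed grey pole rest: base 130 x 70 x 10 with two U-shaped saddles, 12 thick, at x = +47 and -47. Origin at the centre of its underside, z up. The handle lies along its x axis (rod towards +x) on the saddle floors, 45 above the table, between cheeks 30 apart that rise to 61.
- rest_seat (a point): Where the origin of the pole lies when the pole is back in the rest: middle of the rest, 45 above the table; axes as the rest's. The pole may start up to 8 from it along x.
- locker: Fixed white supply locker, 180 deep (x), 280 wide (y), 260 high; origin at the centre of its underside, z up, front towards its -x. Its upper front is closed by a grey hatch, 274 wide, hinged along its lower edge on a level axis parallel to y, at x = -96, z = 120. A red eye plate stands up past the hatch's top edge (142 from hinge). Open, the hatch reaches 210 ahead of the hinge.
- eye (a point): Mid point of the red eye plate's slot on the hatch, 178 from the hinge line, straight above it when shut; moves with the hatch. y = locker's y, z from hinge to eye. The plate (30 wide, 48 tall, 6 thick) is clamped anywhere in its slot: its 11.3 diameter hole (axis y) lies up to 13 from this point along +z or -z. With the pole's x along the locker's x, the pin enters from -y, going to +y.
- flap (a joint): Hatch angle in rad: 0 shut (upright), growing as its top swings out to the locker's -x and down. Starts 0 to 0.12. The stop, to be felt, lies between 1.3 and 1.5. The hinge is stiff (0.6 N m) and the hatch (about 0.3 kg) stays where it is left: some 4 N along the swing at the eye moves it; a push across the swing meets the rigid hinge.
- detergent: Loose orange detergent bottle, 60 diameter, 170 high; origin at the centre of its underside. Bystander.
- dosing_cup: Loose white dosing cup, 64 diameter, 65 high; origin at the centre of its underside. Bystander.
- tin: Loose tin, 60 diameter, 55 high, standing on top of the locker behind the hatch; origin at the centre of its underside. Bystander.
Things that resemble listed ones, but are neither listed nor needed, are in the scene too. Several things have the shape of the pole; the one meant has the colours described above.

How it is judged:
By the outcome, as a careful person would: the job done as asked, in the order asked, and still so for the second after the job is handed in, with the robot touching nothing.
It also fails if it takes over 72 s, if anything falls off the work surface, if the arm or the gripper's body presses on something with over 40 N, if the wrist force passes 120 N, or if a joint passes its speed limit or range.

## Working session

There is one attempt and no reset: what is moved stays moved. The work goes in short steps, Python scripts to look and compute and a shell command to move; the robot and the scene stay as the last step left them, time stands still between calls to the robot, and variables do not carry over. Pictures are saved under pics/ and viewed, and the job is handed in when it is done.

```bash
ls; mkdir -p pics
cat > h.py <<'E'
import numpy as np, cv2
from rig import bot, viewer, job
def grab(names=("scene","side","wrist")):
    import pickle
    d={}
    for n in names:
        d[n]=viewer.get_image(n)
    return d
E
python3 - <<'E'
from h import *
import pickle
d=grab()
pickle.dump(d,open('d0.pkl','wb'))
for n in d:
    cv2.imwrite(f'pics/{n}0.png',d[n]['frame'])
    print(n,d[n]['fx'],d[n]['cx'],d[n]['cy'],d[n]['D'],np.round(d[n]['extrinsics'],3).tolist())
print(bot.get_state())
E
```

```text
pics
scene 481.14803298203634 260.60911887534024 186.3974234652676 [-0.06658178  0.          0.          0.          0.        ] [[-0.692, 0.6, -0.401, 1.028], [0.722, 0.563, -0.402, 0.731], [-0.015, -0.568, -0.823, 1.326], [0.0, 0.0, 0.0, 1.0]]
side 404.6796529465078 262.27393640673114 195.1138928037439 [0.04168772 0.         0.         0.         0.        ] [[-1.0, 0.0, 0.025, 0.435], [-0.016, 0.755, -0.655, 1.027], [-0.019, -0.656, -0.755, 1.204], [0.0, 0.0, 0.0, 1.0]]
wrist 269.5530445952724 258.4747904972381 192.03972610750392 [-0.05406897  0.          0.          0.          0.        ] [[0.349, -0.902, -0.254, 0.287], [-0.937, -0.337, -0.092, -0.56], [-0.003, 0.27, -0.963, 0.384], [0.0, 0.0, 0.0, 1.0]]
{'time': 0.15, 'joint_positions': array([-1.39250900e+00,  5.28251255e-01,  1.43359012e+00, -5.03870707e-06,
        1.18141030e+00, -1.78516074e-01]), 'dq': array([-0.00119221, -0.00101376, -0.0027367 ,  0.00022639, -0.0018664 ,
        0.00080566]), 'effort': array([ 6.54930809e-04, -4.40430665e+01, -1.76842582e+01,  6.33073132e-02,
        5.52630785e-02, -1.10432420e-04]), 'tcp_pos': array([ 0.21827173, -0.58537232,  0.40400271]), 'eef_rot': array([ 2.02777598,  0.36735813, -2.02778519]), 'force': array([0.30745468, 0.07126561, 1.04306833]), 'torque': array([-0.00384534, -0.02981547,  0.00212499]), 'finger_gap': 0.08703338578546838}
```

View pics/scene0.png

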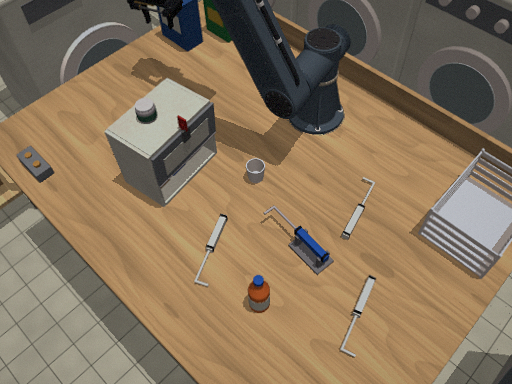

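View pics/side0.png

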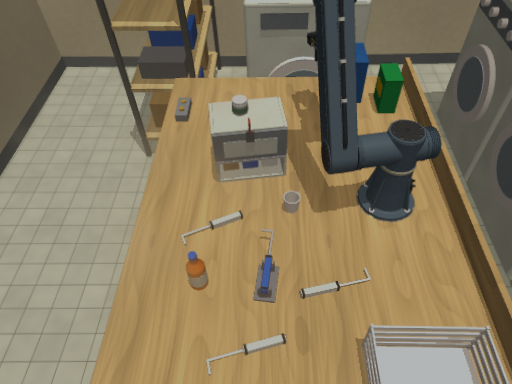

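View pics/wrist0.png

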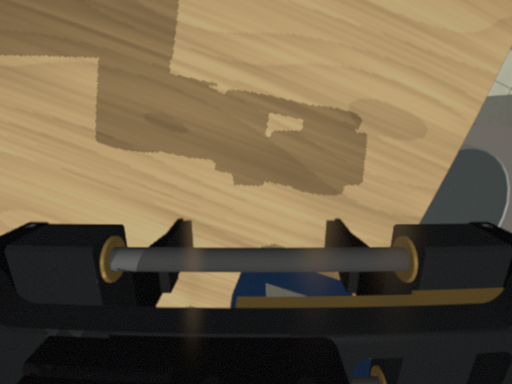

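```bash
cat >> h.py <<'E'
def cloud(im):
    h,w=im['z_map'].shape
    u,v=np.meshgrid(np.arange(w),np.arange(h))
    K=np.array([[im['fx'],0,im['cx']],[0,im['fy'],im['cy']],[0,0,1]])
    p=cv2.undistortPoints(np.stack([u.ravel(),v.ravel()],1).astype(np.float64)[:,None],K,np.array(im['D']))[:,0]
    r=np.c_[p,np.ones(len(p))]
    z=im['z_map'].ravel()
    E=im['extrinsics']
    P=(r*z[:,None])@E[:3,:3].T+E[:3,3]
    R=r@E[:3,:3].T
    return P.reshape(h,w,3),R.reshape(h,w,3),E[:3,3]
def ray(im,uv):
    K=np.array([[im['fx'],0,im['cx']],[0,im['fy'],im['cy']],[0,0,1]])
    p=cv2.undistortPoints(np.array(uv,float).reshape(-1,1,2),K,np.array(im['D']))[:,0]
    return np.c_[p,np.ones(len(p))]@im['extrinsics'][:3,:3].T, im['extrinsics'][:3,3]
def onz(im,uv,z):
    d,o=ray(im,uv); return o+d*((z-o[2])/d[:,2])[:,None]
def tri(im1,uv1,im2,uv2):
    d1,o1=ray(im1,uv1);d2,o2=ray(im2,uv2);out=[]
    for a,b in zip(d1,d2):
        t=np.linalg.lstsq(np.c_[a,-b],o2-o1,rcond=None)[0]
        p,q=o1+a*t[0],o2+b*t[1];out.append(np.r_[(p+q)/2,np.linalg.norm(p-q)])
    return np.array(out)
def crop(im,x0,y0,x1,y1,s,fn):
    cv2.imwrite(fn,cv2.resize(im['frame'][y0:y1,x0:x1],None,fx=s,fy=s,interpolation=cv2.INTER_CUBIC))
E
python3 - <<'E'
from h import *
import pickle
d=pickle.load(open('d0.pkl','rb'))
crop(d['scene'],250,190,350,280,8,'pics/c1.png')
crop(d['scene'],100,75,230,205,4.5,'pics/c2.png')
crop(d['side'],200,85,300,185,6,'pics/c3.png')
crop(d['side'],230,215,310,305,6,'pics/c4.png')
for n in('scene','side'):
    im=d[n];P,R,o=cloud(im)
    hsv=cv2.cvtColor(im['frame'],cv2.COLOR_BGR2HSV)
    print(n,'zmap valid',(im['z_map']>0).mean(),'noise floor', )
    red=((hsv[...,0]<6)|(hsv[...,0]>174))&(hsv[...,1]>130)
    blue=(abs(hsv[...,0].astype(int)-112)<12)&(hsv[...,1]>130)
    m=red.copy();m[150:]=0
    if n=='side': m[:, :230]=0;m[:,270:]=0
    else: m[:,:150]=0;m[:,220:]=0
    q=P[m];print('red',m.sum(),np.round(np.median(q,0),4),np.round(q.min(0),3),np.round(q.max(0),3))
    b=blue.copy();b[:215]=0
    if n=='side': b[:,:230]=0;b[:,310:]=0
    else: b[:,:285]=0;b[265:]=0
    q=P[b];print('blue',b.sum(),np.round(np.median(q,0),4),np.round(np.percentile(q,[2,98],axis=0),3).tolist())
    top=b&(P[...,2]>.066)
    q=P[top];c=q.mean(0);e=np.linalg.svd((q-c)[:,:2])[2][0];print('top',len(q),c,e,np.degrees(np.arctan2(e[1],e[0])))
E
```

```text
scene zmap valid 0.9958292643229166 noise floor
red 103 [ 0.5193 -0.0918  0.2937] [ 0.155 -0.545  0.231] [ 0.524 -0.079  0.346]
blue 347 [0.461  0.366  0.0696] [[0.443, 0.307, 0.052], [0.474, 0.427, 0.077]]
top 265 [0.46279346 0.36716908 0.08047211] [0.73642538 0.67651877] 42.57220313825898
side zmap valid 0.9959615071614584 noise floor
red 12 [ 0.5159 -0.0829  0.3075] [ 0.513 -0.1    0.272] [ 0.52  -0.076  0.314]
blue 174 [0.4549 0.3657 0.0687] [[0.442, 0.313, 0.064], [0.467, 0.428, 0.075]]
top 156 [0.4541726  0.37778676 0.09120041] [-0.01534662  0.99988223] 90.87933113625412
```

View pics/c1.png

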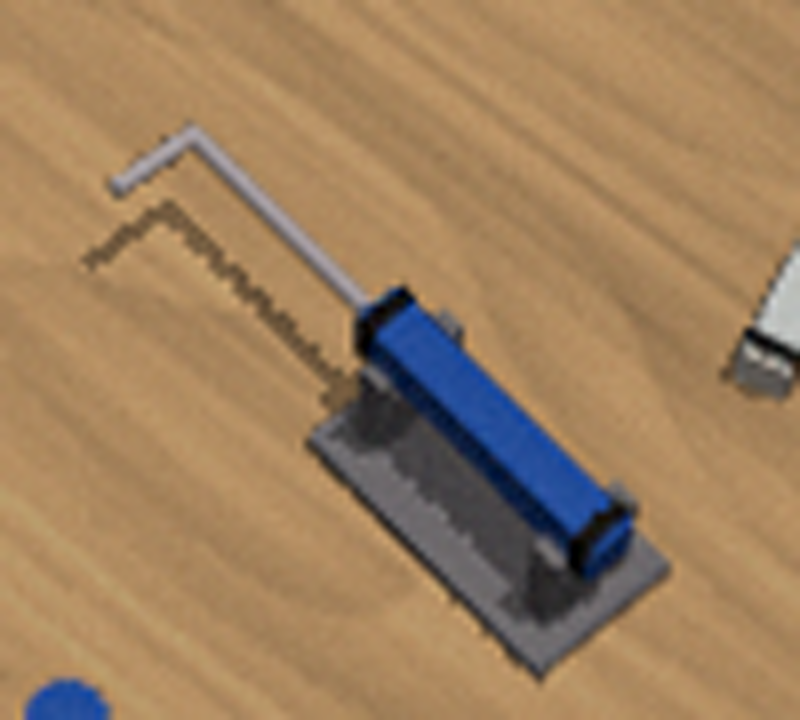

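View pics/c2.png

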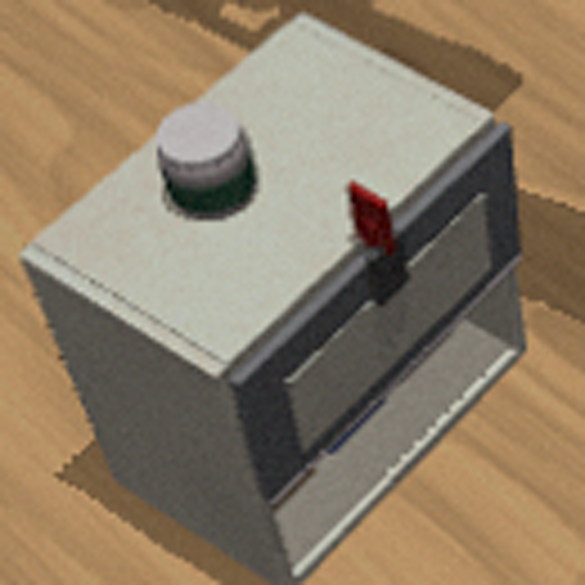

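View pics/c3.png

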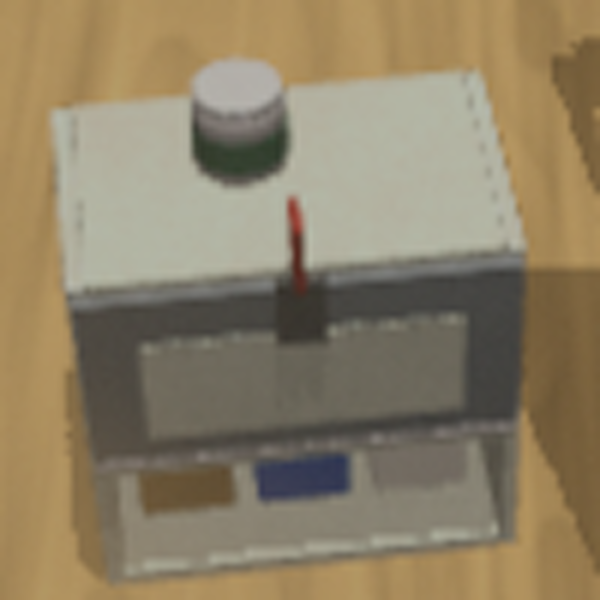

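View pics/c4.png

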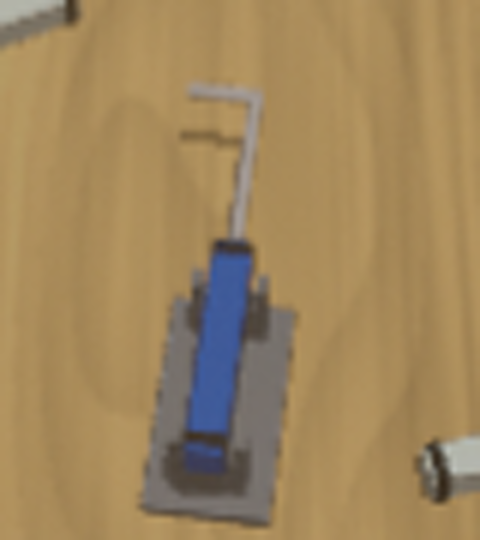

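Run:
```python
from h import *
import pickle
d=pickle.load(open('d0.pkl','rb'))
s,t=d['scene'],d['side']
f1=lambda a:np.array(a)/8.+[250-.44,190-.44]
f4=lambda a:np.array(a)/6.+[230-.42,215-.42]
f2=lambda a:np.array(a)/4.5+[100-.39,75-.39]
f3=lambda a:np.array(a)/6.+[200-.42,85-.42]
pr=lambda n,x:print(n,np.round(x,4).tolist())
a=[[193,133],[119,187],[362,303]];b=[[257,97],[190,91],[237,240]]
pr('scene root,tip,rodexit',onz(s,f1(a),.058)); pr('side',onz(t,f4(b),.058)); pr('tri',tri(s,f1(a),t,f4(b)))
# base top corners z=.010: left(front,-?), bottom(back) , right(back)
pr('base scene',onz(s,f1([[312,440],[541,667],[670,567]]),.01)); pr('side',onz(t,f4([[176,298],[297,312],[270,520],[142,505]]),.01))
# handle top
pr('htop scene',onz(s,f1([[368,322],[403,290],[631,522],[592,560]]),.071)); pr('side',onz(t,f4([[214,243],[252,243],[225,458],[186,458]]),.071))
# locker top corners z=.26
pr('lock scene',onz(s,f2([[22,252],[302,14],[490,118],[222,376]]),.26)); pr('side',onz(t,f3([[52,112],[480,72],[522,250],[72,292]]),.26))
# eye plate
a=[[349,183],[378,190],[396,252],[368,246]]
pr('eye depth',[])
P,R,o=cloud(s);hsv=cv2.cvtColor(s['frame'],cv2.COLOR_BGR2HSV)
red=((hsv[...,0]<6)|(hsv[...,0]>174))&(hsv[...,1]>130);red[:,:170]=0;red[:,200:]=0;red[150:]=0
print(np.argwhere(red).min(0),np.argwhere(red).max(0));pr('plate',np.percentile(P[red],[5,50,95],axis=0))
```

```text
scene root,tip,rodexit [[0.4354, 0.1929, 0.058], [0.473, 0.1888, 0.058], [0.4473, 0.2911, 0.058]]
side [[0.4345, 0.1961, 0.058], [0.4735, 0.192, 0.058], [0.4456, 0.2935, 0.058]]
tri [[0.4341, 0.1919, 0.0536, 0.0019], [0.473, 0.1892, 0.056, 0.0025], [0.4454, 0.2899, 0.0532, 0.001]]
base scene [[0.4837, 0.3005, 0.01], [0.4959, 0.4254, 0.01], [0.4315, 0.4344, 0.01]]
side [[0.4804, 0.3015, 0.01], [0.412, 0.3102, 0.01], [0.4278, 0.4362, 0.01], [0.4958, 0.4281, 0.01]]
htop scene [[0.4578, 0.3027, 0.071], [0.4386, 0.3031, 0.071], [0.4548, 0.4266, 0.071], [0.4761, 0.426, 0.071]]
side [[0.4581, 0.3038, 0.071], [0.4373, 0.3037, 0.071], [0.451, 0.4325, 0.071], [0.4709, 0.4326, 0.071]]
lock scene [[0.6799, -0.2678, 0.26], [0.4075, -0.3057, 0.26], [0.3862, -0.1293, 0.26], [0.654, -0.0876, 0.26]]
side [[0.6815, -0.2611, 0.26], [0.4066, -0.3016, 0.26], [0.3834, -0.1222, 0.26], [0.6515, -0.0851, 0.26]]
eye depth []
[  2 171] [131 187]
plate [[0.4665, -0.1639, 0.2681], [0.5195, -0.0915, 0.2941], [0.5228, -0.0801, 0.3154]]
```

Candidates with the pole's shape in the scene picture are the blue-handled one in the grey rest (310,243) and the white-handled ones at (217,230), (355,215) and (365,295). The crop confirms that only (310,243) has a blue handle and sits in the rest, so I choose that one. The eye plate is red, at scene (183,124) and side (249,126).

Next I take a wrist close-up of the eye.

```bash
python3 -m creep '[[0.02,0.06,0.05,0,0,0.17,1],[0.04,0.12,0.1,0,0,0.34,1],[0.06,0.18,0.11,0,0,0.51,1],[0.08,0.24,0.11,0,0,0.68,1],[0.1,0.30,0.11,0,0,0.85,1],[0.12,0.36,0.11,0,0,1.02,1],[0.14,0.42,0.11,0,0,1.19,1],[0.145,0.455,0.11,0,0,1.21,1]]'
python3 - <<'E'
from h import *
import pickle
im=viewer.get_image('wrist');cv2.imwrite('pics/w1.png',im['frame']);pickle.dump(im,open('w1.pkl','wb'))
print(np.round(im['extrinsics'],3).tolist(),bot.get_state()['joint_positions'])
E
```

```text
time: 1.15
tcp_pos: [0.3615, -0.1373, 0.5148]
eef_rot: [1.212, 1.207, -1.211]
force: [1.0, -0.2, 0.0]
finger_gap: 0.0147
[[1.0, -0.003, -0.001, 0.362], [-0.003, -0.963, -0.269, -0.064], [-0.0, 0.269, -0.963, 0.495], [0.0, 0.0, 0.0, 1.0]] [-0.64248078  0.04572533  1.82266157  0.0069461   1.27799986 -0.64757689]
```

View pics/w1.png

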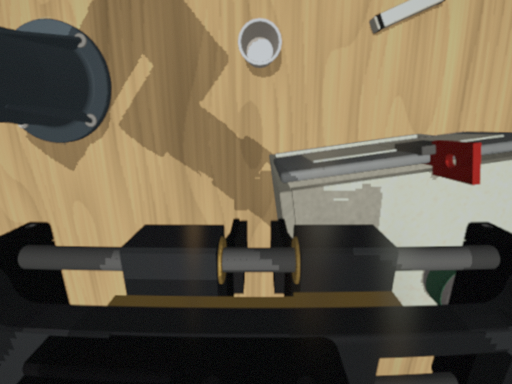

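Run:
```python
from h import *
import pickle
im=pickle.load(open('w1.pkl','rb'))
crop(im,400,110,512,200,7,'pics/w1c.png')
P,R,o=cloud(im)
hsv=cv2.cvtColor(im['frame'],cv2.COLOR_BGR2HSV)
red=((hsv[...,0]<8)|(hsv[...,0]>172))&(hsv[...,1]>130);red[:,:400]=0
q=P[red];print(len(q),np.round(np.percentile(q,[2,25,50,75,98],axis=0),4))
for v in range(140,186,5): print(v,[np.round(P[v,u],3).tolist() for u in (438,445,452,460,470,476)])
# locker top
t=P[165:200,300:380].reshape(-1,3);print(np.median(t,0))
t=P[200:220,400:480].reshape(-1,3);print(np.median(t,0),t[:,2].std())
tt=P[80:110,300:420].reshape(-1,3);print(np.median(tt,0),tt[:,2].std())
```

```text
1763 [[ 0.5107 -0.1098  0.2663]
 [ 0.5123 -0.1029  0.283 ]
 [ 0.5137 -0.0957  0.2987]
 [ 0.5148 -0.0879  0.31  ]
 [ 0.519  -0.0813  0.3141]]
140 [[0.515, -0.082, 0.267], [0.516, -0.082, 0.275], [0.567, -0.086, 0.214], [0.568, -0.085, 0.225], [0.578, -0.085, 0.225], [0.584, -0.085, 0.226]]
145 [[0.512, -0.086, 0.273], [0.511, -0.085, 0.283], [0.362, -0.064, 0.495], [0.511, -0.083, 0.3], [0.511, -0.082, 0.311], [0.514, -0.082, 0.312]]
150 [[0.512, -0.09, 0.274], [0.513, -0.089, 0.282], [0.512, -0.088, 0.291], [0.512, -0.087, 0.299], [0.512, -0.086, 0.309], [0.513, -0.085, 0.314]]
155 [[0.513, -0.094, 0.274], [0.513, -0.093, 0.283], [0.518, -0.093, 0.284], [0.513, -0.091, 0.3], [0.511, -0.089, 0.311], [0.513, -0.089, 0.314]]
160 [[0.513, -0.098, 0.274], [0.514, -0.097, 0.283], [0.52, -0.097, 0.283], [0.513, -0.094, 0.3], [0.514, -0.093, 0.309], [0.515, -0.092, 0.314]]
165 [[0.514, -0.103, 0.274], [0.514, -0.101, 0.283], [0.517, -0.101, 0.287], [0.514, -0.098, 0.3], [0.513, -0.096, 0.311], [0.515, -0.096, 0.314]]
170 [[0.515, -0.107, 0.274], [0.515, -0.105, 0.283], [0.515, -0.104, 0.291], [0.514, -0.102, 0.301], [0.513, -0.1, 0.311], [0.516, -0.099, 0.314]]
175 [[0.516, -0.111, 0.274], [0.515, -0.109, 0.284], [0.515, -0.108, 0.292], [0.515, -0.106, 0.301], [0.514, -0.103, 0.312], [0.517, -0.103, 0.314]]
180 [[0.526, -0.119, 0.261], [0.532, -0.119, 0.261], [0.539, -0.119, 0.261], [0.516, -0.11, 0.301], [0.514, -0.107, 0.313], [0.518, -0.107, 0.314]]
185 [[0.528, -0.124, 0.259], [0.534, -0.124, 0.26], [0.541, -0.124, 0.26], [0.548, -0.124, 0.261], [0.56, -0.124, 0.259], [0.564, -0.124, 0.26]]
[ 0.43914474 -0.1263331   0.26042345]
[ 0.53268087 -0.14768341  0.26028303] 0.018532207921409655
[ 5.38563756e-01 -2.53795186e-02  3.38695232e-04] 0.03394443023422481
```

View pics/w1c.png

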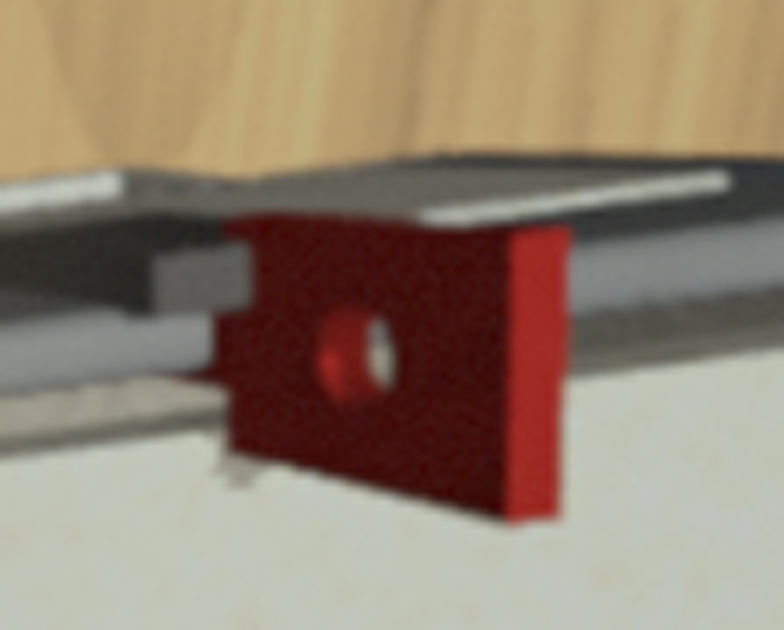

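Run:
```python
from h import *
import pickle
im=pickle.load(open('w1.pkl','rb'))
P,R,o=cloud(im)
hsv=cv2.cvtColor(im['frame'],cv2.COLOR_BGR2HSV)
red=((hsv[...,0]<8)|(hsv[...,0]>172))&(hsv[...,1]>130)&(hsv[...,2]<110);red[:,:400]=0
red=cv2.erode(red.astype(np.uint8),np.ones((3,3)))>0
q=P[red]
for _ in range(4):
    c=q.mean(0);n=np.linalg.svd(q-c)[2][2];r=(q-c)@n;q=q[abs(r)<.002]
n*=np.sign(n[0]);print(len(q),c,n,'yaw',np.degrees(np.arctan2(n[1],n[0])),r.std())
for uv in ([357,356],[357,303],[357,408],[318,356],[398,356]):
    p=np.array(uv)/7+[400-.43,110-.43]
    d,o=ray(im,[p]);d=d[0];X=o+d*((c-o)@n)/(d@n);print(np.round(X,4))
# plate corners
for uv in ([508,228],[508,520],[232,452],[232,215]):
    p=np.array(uv)/7+[400-.43,110-.43]
    d,o=ray(im,[p]);d=d[0];X=o+d*((c-o)@n)/(d@n);print('corner',np.round(X,4))
# locker edges in the wrist view: top front edge & left edge via cloud
top=(abs(P[...,2]-.26)<.003);ys,xs=np.nonzero(top);print('top',P[top][:,:2].min(0),P[top][:,:2].max(0))
```

```text
281 [ 0.5131745  -0.09564114  0.29203752] [0.97973212 0.18941945 0.0651556 ] yaw 10.942443485329566 0.0005087790584373748
[ 0.5135 -0.0964  0.2894]
[ 0.5123 -0.0904  0.2895]
[ 0.5147 -0.1024  0.2894]
[ 0.5142 -0.0976  0.2819]
[ 0.5128 -0.0952  0.2969]
corner [ 0.5086 -0.0797  0.3144]
corner [ 0.5143 -0.1092  0.315 ]
corner [ 0.5185 -0.1131  0.2627]
corner [ 0.5126 -0.0829  0.2642]
top [ 0.38017857 -0.25640315] [ 0.61451477 -0.08208061]
```

Run:
```python
from h import *
import pickle
im=pickle.load(open('w1.pkl','rb'))
P,R,o=cloud(im)
reg=np.zeros(P.shape[:2],bool);reg[147:174,437:443]=1;reg[147:174,460:470]=1
q=P[reg];print(np.median(q,0))
for yaw in (7.5,8.2,9):
    n=np.array([np.cos(np.radians(yaw)),np.sin(np.radians(yaw)),0]);dd=q@n;m=np.median(dd);print(yaw,m,(dd-m)[abs(dd-m)<.003].std())
    for uv in ([357,356],[357,303],[357,408],[318,356],[398,356],[508,228],[508,520],[232,452],[232,215]):
        p=np.array(uv)/7+[400-.43,110-.43]
        d,o=ray(im,[p]);d=d[0];X=o+d*(m-o@n)/(d@n);print(np.round(X,4),end=' ')
    print()
```

```text
[ 0.51309936 -0.09519471  0.30173488]
7.5 0.4963189282806082 0.0004926516551031672
[ 0.5133 -0.0964  0.2897] [ 0.5125 -0.0905  0.2893] [ 0.5141 -0.1022  0.2902] [ 0.5134 -0.0975  0.283 ] [ 0.5131 -0.0953  0.2964] [ 0.5111 -0.08    0.3113] [ 0.515  -0.1094  0.3141] [ 0.5154 -0.1122  0.2673] [ 0.5115 -0.0828  0.2658] 
8.2 0.49430309045633547 0.0004934368649751507
[ 0.5133 -0.0964  0.2897] [ 0.5124 -0.0904  0.2894] [ 0.5141 -0.1023  0.29  ] [ 0.5135 -0.0975  0.283 ] [ 0.5131 -0.0953  0.2964] [ 0.5109 -0.08    0.3116] [ 0.5152 -0.1094  0.3139] [ 0.5156 -0.1122  0.267 ] [ 0.5113 -0.0827  0.2661] 
9 0.4919325637576042 0.0005096038446405917
[ 0.5133 -0.0964  0.2897] [ 0.5124 -0.0904  0.2895] [ 0.5143 -0.1023  0.2899] [ 0.5135 -0.0975  0.2829] [ 0.5132 -0.0953  0.2964] [ 0.5107 -0.08    0.3118] [ 0.5154 -0.1095  0.3136] [ 0.5159 -0.1123  0.2666] [ 0.5112 -0.0827  0.2663]
```

The wrist view shows the eye plate at (437–481, 141–184) with its hole centred at (451,160). That puts the hole at about (0.516, -0.096, 0.2895). Next I look at the pole from above.

```bash
python3 -m creep '[[0.01,0.05,0,0,0,0,-1],[0.02,0.11,0,0,0,0,-1],[0.03,0.17,0,0,0,0,-1],[0.045,0.23,-0.02,0,0,0,-1],[0.06,0.29,-0.04,0,0,0,-1],[0.07,0.34,-0.07,0,0,0,-1],[0.08,0.383,-0.095,0,0,0,-1],[0.08,0.383,-0.095,0,0,0,-1]]'
python3 - <<'E'
from h import *
import pickle
im=viewer.get_image('wrist');cv2.imwrite('pics/w2.png',im['frame']);pickle.dump(im,open('w2.pkl','wb'))
print(np.round(im['extrinsics'],3).tolist(),bot.get_state()['joint_positions'])
crop(im,200,0,330,100,6,'pics/w2a.png')
crop(im,200,100,330,200,6,'pics/w2b.png')
E
```

```text
time: 2.2
tcp_pos: [0.4411, 0.2458, 0.4173]
eef_rot: [1.206, 1.212, -1.213]
force: [0.5, -0.4, 0.4]
finger_gap: 0.0818
[[1.0, 0.002, -0.006, 0.441], [0.0, -0.963, -0.27, 0.319], [-0.006, 0.27, -0.963, 0.398], [0.0, 0.0, 0.0, 1.0]] [ 2.84442096e-01  3.48261275e-01  1.71321331e+00 -5.19548590e-04
  1.08348778e+00  2.85847328e-01]
```

View pics/w2.png

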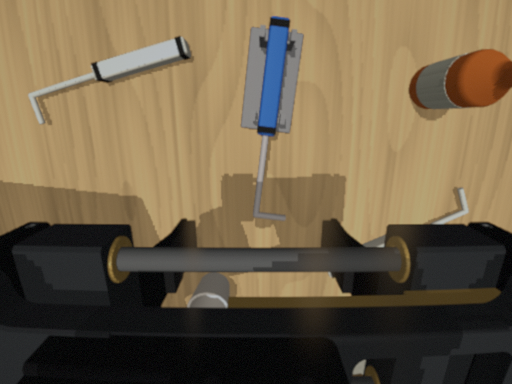

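Run:
```python
from h import *
import pickle
im=pickle.load(open('w2.pkl','rb'))
crop(im,235,10,315,110,6,'pics/w2a.png'); crop(im,235,120,315,230,5.4,'pics/w2b.png')
P,R,o=cloud(im)
hsv=cv2.cvtColor(im['frame'],cv2.COLOR_BGR2HSV)
blue=(abs(hsv[...,0].astype(int)-112)<14)&(hsv[...,1]>120);blue[150:]=0;blue[:,:240]=0;blue[:,320:]=0
q=P[blue];z=np.percentile(q[:,2],[5,25,50,75,95]);print(len(q),z)
top=blue&(abs(P[...,2]-np.median(q[:,2]))<.004)
(cx,cy),wh,a=cv2.minAreaRect(np.argwhere(top)[:,::-1].astype(np.float32));box=cv2.boxPoints(((cx,cy),wh,a));print(box)
Q=onz(im,box,.071);print(np.round(Q,4),Q.mean(0))
p2=P[top][:,:2];c=p2.mean(0);e=np.linalg.svd(p2-c)[2][0];print(c,np.degrees(np.arctan2(e[1],e[0])))
# rest base corners: grey at z~.01
g=(abs(P[...,2]-.011)<.005);g[140:]=0;g[:,:235]=0;g[:,310:]=0
g&=(hsv[...,1]<60)
r=cv2.minAreaRect(np.argwhere(g)[:,::-1].astype(np.float32));Q=onz(im,cv2.boxPoints(r),.01);print('base',np.round(Q,4).tolist(),Q.mean(0))
print('locktable',np.median(P[60:100,340:400,2]))
```

```text
1971 [0.06993904 0.07082359 0.07139555 0.07195325 0.07277218]
[[256.6661   133.7088  ]
 [270.06503   16.096016]
 [289.49637   18.309708]
 [276.09744  135.92249 ]]
[[0.437  0.2992 0.071 ]
 [0.4517 0.4256 0.071 ]
 [0.4729 0.4235 0.071 ]
 [0.4601 0.2966 0.071 ]] [0.45541314 0.36121773 0.071     ]
[0.45518987 0.3634059 ] -96.72449723784422
base [[0.4096, 0.3059, 0.01], [0.4291, 0.4332, 0.01], [0.497, 0.425, 0.01], [0.483, 0.2963, 0.01]] [0.45468795 0.36511549 0.01      ]
locktable 0.0003996171499976997
```

View pics/w2a.png

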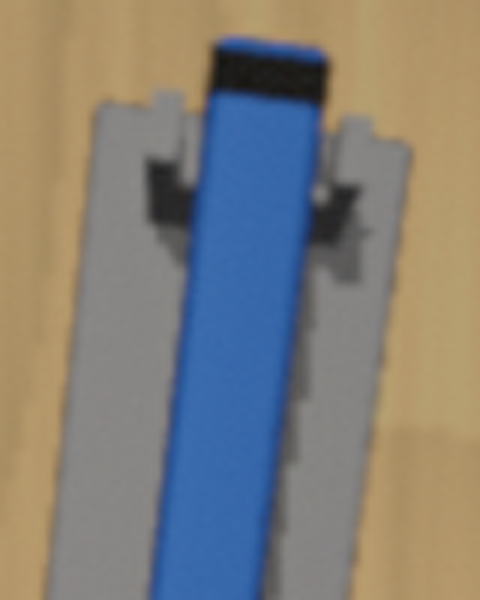

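View pics/w2b.png

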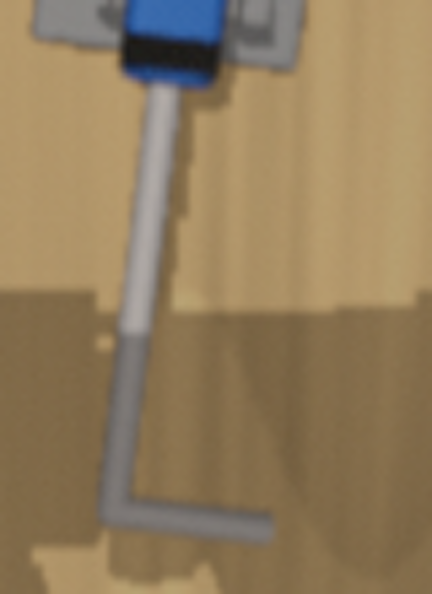

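Run:
```python
from h import *
import pickle
im=pickle.load(open('w2.pkl','rb'))
fb=lambda a:np.array(a)/5.4+[235-.41,120-.41]
fa=lambda a:np.array(a)/6+[235-.42,10-.42]
Q=onz(im,fb([[114,509],[272,527],[163,85],[134,330]]),.058);print(np.round(Q,4))
print(np.degrees(np.arctan2(*(Q[0]-Q[2])[[1,0]])),np.degrees(np.arctan2(*(Q[1]-Q[0])[[1,0]])),np.linalg.norm(Q[1]-Q[0]))
# handle top: back-end corners and front-end corners at z=.071
H=onz(im,np.r_[fa([[213,48],[327,52]]),fb([[125,70],[215,80]])],.071);print(np.round(H,4),H.mean(0));
print(np.linalg.norm(H[:2].mean(0)-H[2:].mean(0)))
B=onz(im,np.r_[fa([[96,102],[411,148]]),fb([[33,37],[295,70]])],.01);print('base',np.round(B,4),B.mean(0)); 
for a,b in((0,2),(1,3)): print(np.degrees(np.arctan2(*(B[b]-B[a])[[1,0]])),np.linalg.norm(B[a]-B[b]))
for a,b in((0,2),(1,3)): print(np.degrees(np.arctan2(*(H[b]-H[a])[[1,0]])))
y=np.radians(-96.6);x=np.array([np.cos(y),np.sin(y),0]);yy=np.array([-x[1],x[0],0])
print('centre from root',Q[0]-.17*x,'from tip',Q[1]-.17*x-.04*yy)
```

```text
[[0.4353 0.1931 0.058 ]
 [0.4747 0.1884 0.058 ]
 [0.4469 0.2964 0.058 ]
 [0.4403 0.2387 0.058 ]]
-96.35491360466327 -6.8063449090751345 0.039612276518968106
[[0.4517 0.4241 0.071 ]
 [0.4724 0.4235 0.071 ]
 [0.4382 0.3005 0.071 ]
 [0.4581 0.2984 0.071 ]] [0.45511474 0.36164414 0.071     ]
0.1251269499223622
base [[0.4285 0.4331 0.01  ]
 [0.497  0.424  0.01  ]
 [0.4138 0.3056 0.01  ]
 [0.4821 0.2972 0.01  ]] [0.45536284 0.36497309 0.01      ]
-96.56816202545157 0.12834166304228922
-96.67886784824324 0.12769664971440814
-96.22358216944669
-96.5269526237376
centre from root [0.45488503 0.36198027 0.058     ] from tip [0.45448322 0.36188314 0.058     ]
```

Run:
```python
from h import *
import pickle
from scipy.spatial.transform import Rotation as Rn
im=pickle.load(open('w2.pkl','rb'));P,_,_=cloud(im)
hsv=cv2.cvtColor(im['frame'],cv2.COLOR_BGR2HSV)
m=(hsv[...,0]<14)&(hsv[...,1]>170);m[:,:400]=0;m[120:]=0
print('bottle',np.percentile(P[m],[2,50,98],axis=0))
s=bot.get_state();R=Rn.from_rotvec(s['eef_rot']);T=Rn.from_euler('z',-6.5,degrees=True)*Rn.from_rotvec(1.2091996*np.array([1,1,-1]))
print('turn',(T*R.inv()).as_rotvec(),T.as_matrix(),s['tcp_pos'],np.array([.4548,.362,.222])-s['tcp_pos'],s['force'])
```

```text
bottle [[0.64837033 0.33506201 0.01174333]
 [0.66142494 0.35876927 0.11469233]
 [0.6820873  0.38554204 0.14634618]]
turn [ 0.00121045 -0.00317997 -0.11228514] [[-2.09913818e-08  9.93571853e-01 -1.13203237e-01]
 [ 2.63897844e-08 -1.13203237e-01 -9.93571853e-01]
 [-1.00000000e+00 -2.38438552e-08 -2.38438545e-08]] [0.4410647  0.24454197 0.41842334] [ 0.0137353   0.11745803 -0.19642334] [-0.09306835 -0.07792321 -0.62125522]
```

```bash
python3 -m creep '[[0.007,0.055,0,0,0,-0.06,-1],[0.0137,0.1175,-0.02,0.001,-0.003,-0.112,-1],[0.0137,0.1175,-0.075,0.001,-0.003,-0.112,-1],[0.0137,0.1175,-0.12,0.001,-0.003,-0.112,-1],[0.0137,0.1175,-0.12,0.001,-0.003,-0.112,-1]]'
python3 - <<'E'
from h import *
s=bot.get_state();print(s['tcp_pos'],s['eef_rot'],s['force'],np.array([.4548,.362,.222])-s['tcp_pos'])
im=viewer.get_image('wrist');cv2.imwrite('pics/w3.png',im['frame'])
E
```

```text
time: 2.88
tcp_pos: [0.4543, 0.3594, 0.2975]
eef_rot: [1.291, 1.152, -1.299]
force: [-0.6, 0.7, 0.2]
finger_gap: 0.087
[0.45431366 0.35937058 0.29752278] [ 1.29096554  1.15154431 -1.29941772] [-0.5791784   0.70897662  0.23316408] [ 0.00048634  0.00262942 -0.07552278]
```

View pics/w3.png

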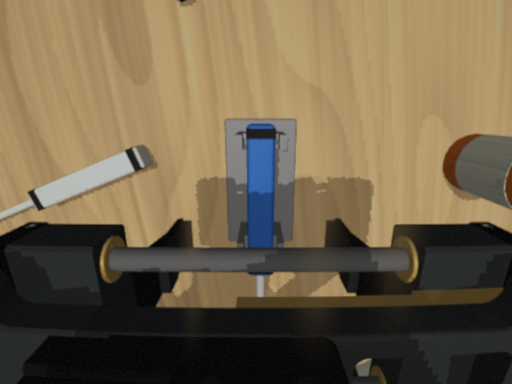

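The handle is aligned and centred between the jaws, at column 261. I descend and grip.

```bash
python3 -m creep '[[0.0005,0.0015,-0.04,0,0,0,-1],[0.0005,0.0015,-0.0755,0,0,0,-1],[0.0005,0.0015,-0.0755,0,0,0,-1]]'
python3 -m creep '[[0,0,0,0,0,0,-0.2],[0,0,0,0,0,0,0.2],[0,0,0,0,0,0,1],[0,0,0,0,0,0,1]]' 50
python3 - <<'E'
from h import *
s=bot.get_state();print(s['tcp_pos'],s['force'],s['torque'],s['finger_gap'])
E
```

```text
time: 3.3
tcp_pos: [0.4561, 0.3621, 0.2249]
eef_rot: [1.296, 1.15, -1.293]
force: [0.8, -0.6, 0.5]
finger_gap: 0.0867
time: 3.8
tcp_pos: [0.4556, 0.3629, 0.2249]
eef_rot: [1.297, 1.15, -1.29]
force: [0.3, -0.2, 0.2]
finger_gap: 0.0549
[0.45557681 0.36290991 0.22489084] [ 0.26846755 -0.19014196  0.15209818] [-0.03337981 -0.0462122  -0.01802352] 0.05491045308696011
```

```bash
python3 -m creep '[[0,0,0,0,0,0,1],[0,0,0,0,0,0,1],[0,0,0,0,0,0,1],[0,0,0,0,0,0,1],[0,0,0,0,0,0,1]]'
python3 - <<'E'
from h import *
s=bot.get_state();print(s['tcp_pos'],s['eef_rot'],s['force'],s['torque'],s['finger_gap'])
E
```

```text
time: 4.42
tcp_pos: [0.4554, 0.3628, 0.2241]
eef_rot: [1.296, 1.151, -1.292]
force: [1.1, 0.3, -0.9]
finger_gap: 0.0219
[0.45541264 0.36281666 0.22408793] [ 1.29609904  1.15076318 -1.29167172] [ 1.08780562  0.26065199 -0.93807461] [-0.00403699 -0.07447451  0.0302019 ] 0.02185387163107803
```

Gripped at a gap of 21.9 mm. I lift, turn to the locker's heading and stop short of the eye.

```bash
python3 -m creep '[[0,0,0.015,0,0,0,1],[0,0,0.04,0,0,0,1],[0,0,0.08,0,0,0,1],[0,-0.02,0.12,0,0,0.03,1],[0,-0.05,0.16,0,0,0.08,1],[-0.005,-0.08,0.2,0,0,0.13,1],[-0.01,-0.11,0.225,0,0,0.19,1],[-0.015,-0.14,0.232,0,0,0.257,1]]'
python3 -m creep '[[-0.004,-0.04,0,0,0,0,1],[-0.008,-0.08,0,0,0,0,1],[-0.012,-0.12,0,0,0,0,1],[-0.016,-0.15,0,0,0,0,1],[-0.016,-0.16,0,0,0,0,1],[-0.016,-0.16,0,0,0,0,1]]'
python3 - <<'E'
from h import *
import pickle
from scipy.spatial.transform import Rotation as Rn
for i in range(1):
    s=bot.get_state();print(s['tcp_pos'],s['force'],s['torque'],s['joint_positions'])
R=Rn.from_rotvec(s['eef_rot']).as_matrix();print(R.round(4),np.degrees(np.arctan2(R[1,2],R[0,2])))
d=grab();pickle.dump(d,open('d1.pkl','wb'))
cv2.imwrite('pics/w4.png',d['wrist']['frame'])
crop(d['scene'],130,60,290,180,5,'pics/s4.png');crop(d['side'],200,80,310,200,5,'pics/t4.png')
E
```

```text
time: 5.42
tcp_pos: [0.4401, 0.2219, 0.4592]
eef_rot: [1.108, 1.269, -1.096]
force: [0.7, -0.6, -0.9]
finger_gap: 0.0216
time: 6.18
tcp_pos: [0.4244, 0.0627, 0.4567]
eef_rot: [1.109, 1.271, -1.102]
force: [-0.8, -0.2, -2.4]
finger_gap: 0.0214
[0.42442917 0.06267276 0.45670055] [-0.83645767 -0.19272273 -2.38978623] [ 0.01472498 -0.0701401   0.02283175] [-0.11582606  0.18776546  1.82903481  0.00272872  1.12139122 -0.25660701]
[[ 0.0037  0.9903  0.1391]
 [ 0.002   0.1391 -0.9903]
 [-1.      0.0039 -0.0015]] -82.00135689844547
```

View pics/s4.png

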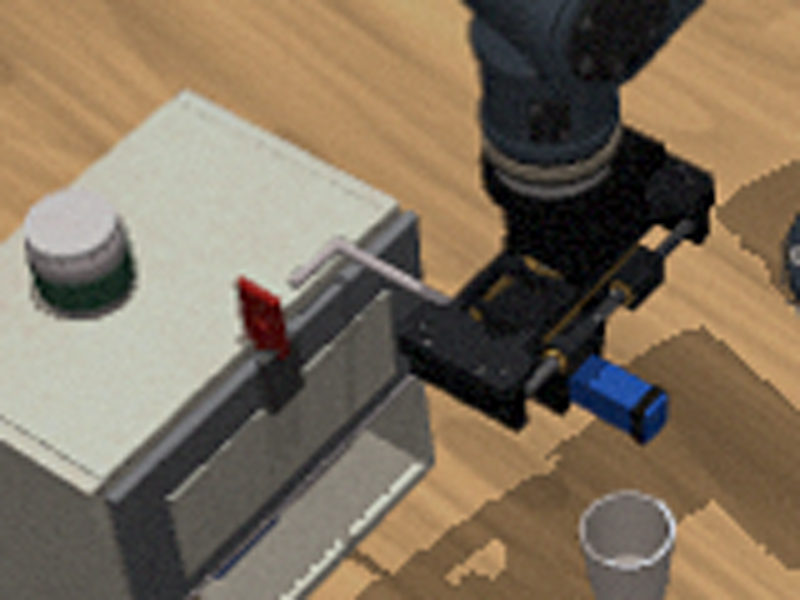

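View pics/t4.png

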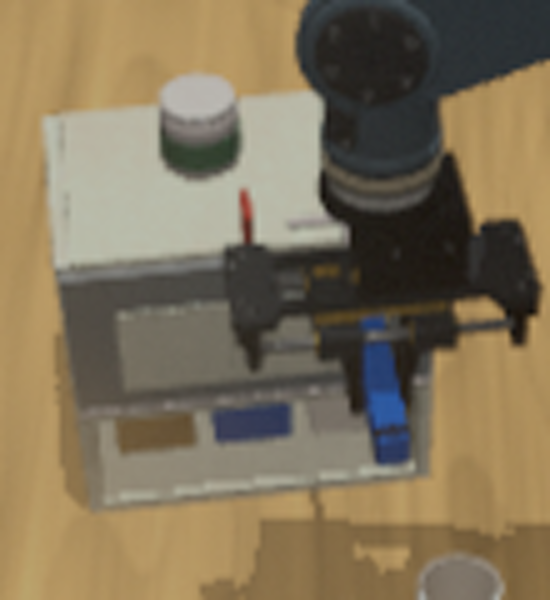

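View pics/w4.png

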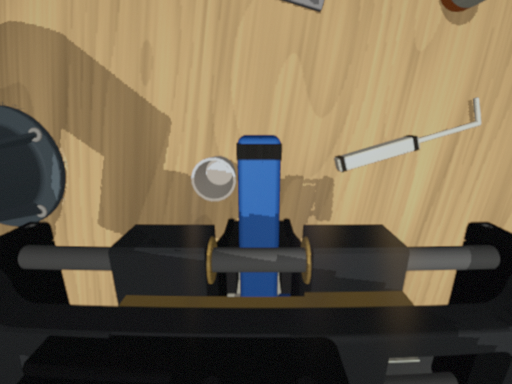

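Run:
```python
from h import *
import pickle
d=pickle.load(open('d1.pkl','rb'))
s,t=d['scene'],d['side']
fs=lambda a:np.array(a)/5+[130-.4,60-.4]
ft=lambda a:np.array(a)/5+[200-.4,80-.4]
print('tip tri',tri(s,fs([[296,281]]),t,ft([[287,223]])).round(4))
print('tip on z .2904',onz(s,fs([[296,281],[342,242]]),.2904),onz(t,ft([[287,223]]),.2904))
P,_,_=cloud(s)
for u,v in ((296,281),(305,274),(318,263),(330,254)):
    p=np.round(fs([[u,v]])[0]).astype(int);print(P[p[1],p[0]])
w=d['wrist'];Pw,_,_=cloud(w)
hs=Pw[165:205,245:273].reshape(-1,3);c=np.median(hs,0);hs=hs[abs(hs[:,2]-c[2])<.005];A=np.c_[hs[:,:2],np.ones(len(hs))];print('handle top',c,np.linalg.lstsq(A,hs[:,2],rcond=None)[0])
hsv=cv2.cvtColor(w['frame'],cv2.COLOR_BGR2HSV);b=(abs(hsv[...,0].astype(int)-112)<14)&(hsv[...,1]>120);b[:,:235]=0;b[:,285:]=0;b[205:]=0;b[:158]=0
ed=[(np.nonzero(b[v])[0].min(),np.nonzero(b[v])[0].max()) for v in range(160,204,4)]
m=[[(a+c)/2,v] for (a,c),v in zip(ed,range(160,204,4))]
X=onz(w,m,.3035);e=np.linalg.svd(X[:,:2]-X[:,:2].mean(0))[2][0];print('handle yaw',np.degrees(np.arctan2(e[1],e[0])),X[[0,-1]])
```

```text
tip tri [[ 0.4878 -0.0985  0.292   0.0046]]
tip on z .2904 [[ 0.48517322 -0.10235401  0.2904    ]
 [ 0.44575684 -0.1059115   0.2904    ]] [[ 0.48879447 -0.09711187  0.2904    ]]
[ 0.48762815 -0.09774663  0.29484852]
[ 0.47599912 -0.10301107  0.29038314]
[ 0.46998658 -0.0997294   0.29654557]
[ 0.45649017 -0.10236812  0.29267722]
handle top [0.41912723 0.10315649 0.30406516] [0.00590414 0.00801146 0.30076826]
handle yaw -81.78381472484642 [[0.4174015  0.11549325 0.3035    ]
 [0.42033773 0.09485265 0.3035    ]]
```

```bash
python3 -m creep '[[0.0075,0.0017,-0.0007,0,0,0,1],[0.015,0.003,-0.0007,0,0,0,1],[0.0217,0.0041,-0.0007,0,0,0,1],[0.0217,0.0041,-0.0007,0,0,0,1],[0.0217,0.0041,-0.0007,0,0,0,1]]'
python3 - <<'E'
from h import *
import pickle
s=bot.get_state();print(s['tcp_pos'],s['force'],s['torque'])
d=grab();pickle.dump(d,open('d2.pkl','wb'))
crop(d['scene'],160,90,240,150,10,'pics/s5.png');crop(d['side'],230,100,290,145,10,'pics/t5.png')
E
```

```text
time: 6.95
tcp_pos: [0.4461, 0.0669, 0.4553]
eef_rot: [1.107, 1.272, -1.102]
force: [0.4, -0.9, -1.9]
finger_gap: 0.0218
[0.44609264 0.06693739 0.45534377] [ 0.37862153 -0.85231456 -1.86300206] [ 0.00642891 -0.11238493  0.00962527]
```

View pics/s5.png

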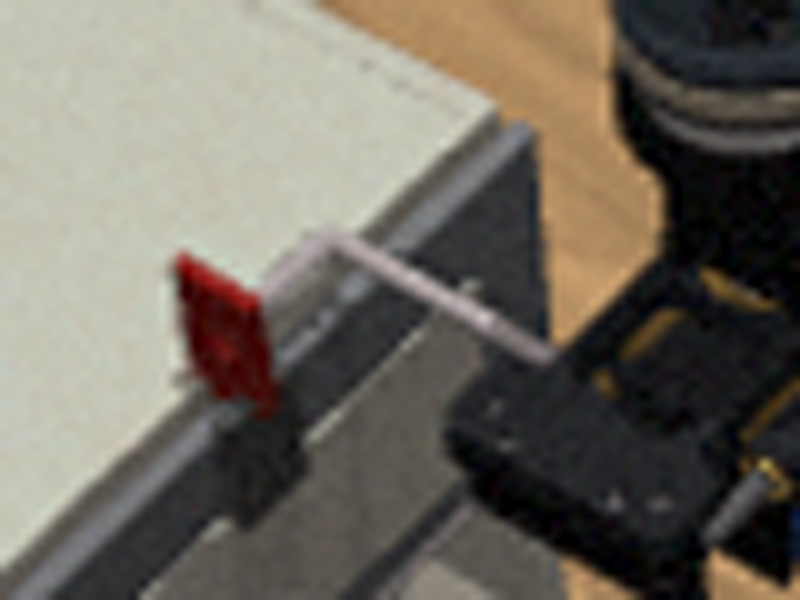

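View pics/t5.png

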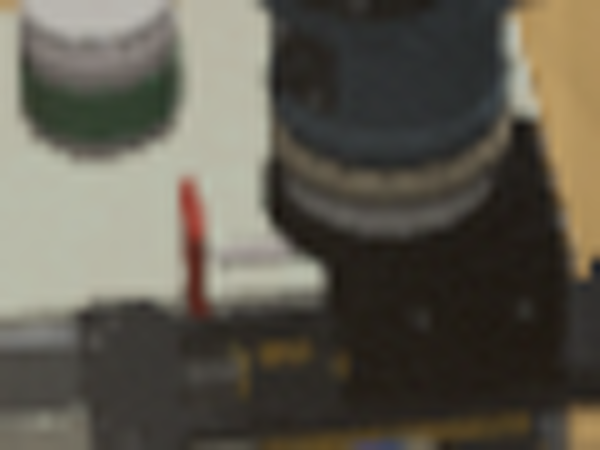

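Run:
```python
from h import *
import pickle
d=pickle.load(open('d2.pkl','rb'))
def proj(im,X):
    E=np.linalg.inv(im['extrinsics']);K=np.array([[im['fx'],0,im['cx']],[0,im['fy'],im['cy']],[0,0,1]])
    return cv2.projectPoints(np.array(X,float),cv2.Rodrigues(E[:3,:3])[0],E[:3,3],K,np.array(im['D']))[0][:,0]
yx=np.array([.9898,.1426,0]);xx=np.array([.1426,-.9898,0]);up=np.array([0,0,1])
h=np.array([.5133,-.0964,.2894])
cor=[h+a*xx+b*up+c*yx for c in(0,.006) for a in(-.015,.015) for b in (-.024,.024)]
tcp=np.array([.4461,.0668,.4555]);y2=np.array([.9903,.1392,0]);x2=np.array([.1392,-.9903,0])
root=tcp+.171*x2-.1663*up;tip=root+.04*y2
for n,f,(x0,y0) in(('scene','s5',(160,90)),('side','t5',(230,100))):
    im=cv2.imread(f'pics/{f}.png')
    g=lambda X:((proj(d[n],X)-[x0-.45,y0-.45])*10).astype(int)
    for p in g(cor):cv2.circle(im,tuple(map(int,p)),3,(0,255,0),-1)
    for p in g([h,h+.006*yx]):cv2.circle(im,tuple(map(int,p)),3,(255,0,0),-1)
    a,b=g([root,tip]);cv2.line(im,tuple(map(int,a)),tuple(map(int,b)),(0,255,255),1)
    cv2.imwrite(f'pics/{f}o.png',im)
print((h+.003*yx-tip)@y2,(h+.003*yx-tip)@x2,(h-tip)[2])
```

```text
0.006828037379999933 -5.120469000001412e-05 0.00019999999999997797
```

View pics/s5o.png

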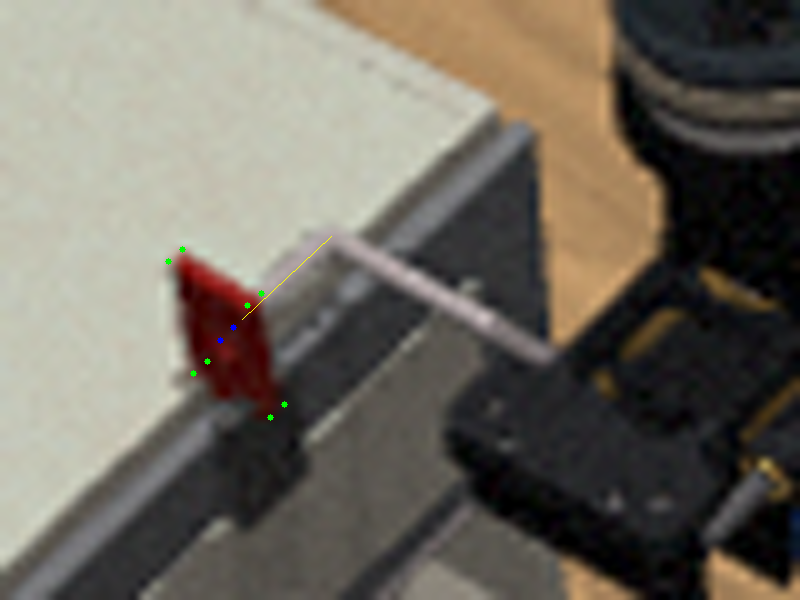

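View pics/t5o.png

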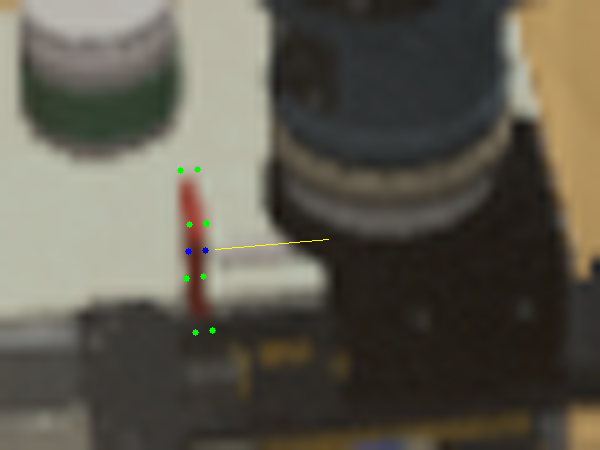

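Run:
```python
from h import *
import pickle
d=pickle.load(open('d2.pkl','rb'));d0=pickle.load(open('d0.pkl','rb'))
a=d['side']['frame'].astype(int);b=d0['side']['frame'].astype(int)
print((a-b).sum(2)[118:134,246:266])
im=d['side'];P,_,_=cloud(im);P0,_,_=cloud(d0['side'])
print((P[118:134,248:264,2]*1000).astype(int))
```

```text
[[  18   16   14   17   20   17   20   19   18  -11 -223 -416 -363 -308
  -333 -327 -306 -289 -264 -246]
 [  19   17   11   15   17   20   18   16   18  -14 -228 -421 -388 -300
  -290 -305 -323 -327 -315 -307]
 [  18   18   12   10   16   18   20   18   20  -17 -235 -424 -418 -381
  -298 -265 -263 -290 -293 -313]
 [  20   18   11   10   13   17   18   18   20    3 -107 -423 -419 -419
  -389 -331 -287 -256 -241 -256]
 [  19   18   13    7   16   19   21   16   17   18  -20 -301 -424 -426
  -426 -423 -390 -330 -292 -287]
 [  19   18   14    8   13   18   15   -3    1   -9  -22 -122 -310 -418
  -433 -425 -426 -426 -410 -381]
 [  20   18   12    6   -5  -11    3  -13  -14  -25  -25  -44 -154 -338
  -432 -429 -426 -423 -428 -429]
 [  21   16   14   -7  -27  -51  -67  -67  -76  -82  -78  -87 -103 -189
  -269 -384 -422 -425 -421 -435]
 [  21   18   18   -1    3  -23  -98  -68  -73  -70  -62  -57  -43  -47
   -65 -125 -338 -427 -431 -425]
 [  19   18   18    0   14   10  -11   19   22   18   16   20   19   21
    19  -12 -225 -408 -405 -386]
 [  19   17   15    2   12   18   19   20   16   1
[... 953 characters left out ...]
 442 449 452 452 449 452 452]
 [280 304 308 259 257 254 255 258 258 290 440 446 448 448 450 450]
 [259 302 305 257 290 291 287 289 290 288 290 441 445 446 446 447]
 [256 298 300 256 284 289 288 280 286 286 281 286 255 443 445 445]
 [256 292 295 255 258 256 257 256 257 253 254 259 256 255 288 444]
 [257 287 288 255 255 255 257 257 256 252 257 257 255 260 286 395]
 [254 282 279 256 261 253 257 255 257 258 251 256 256 256 254 394]
 [256 278 275 250 253 251 254 253 252 253 250 248 261 256 260 391]
 [267 273 273 268 265 264 260 383 382 379 384 387 382 382 382 383]
 [381 384 384 382 382 381 380 384 382 383 381 381 383 384 383 382]
 [383 381 384 380 383 381 381 381 381 378 379 378 378 382 384 383]]
```

Run:
```python
from h import *
import pickle
d=pickle.load(open('d2.pkl','rb'));d0=pickle.load(open('d0.pkl','rb'))
a=d['scene']['frame'].astype(int);b=d0['scene']['frame'].astype(int)
print(abs(a-b).sum(2)[110:126,180:198])
P,_,_=cloud(d['scene']);print((P[110:126,180:198,2]*1000).astype(int))
print((P[114:132,176:190,0]*1000).astype(int))
```

```text
[[ 23  28  15  36  33  16  30  27  26  32  47  19  38  34  12  42  32  28]
 [ 17  21  26  39  32  28  26  30  34  24  37  30  30  36  27  37  48  25]
 [ 33  25  29  20  36  34  30  29  28  29  36  32   2  13  22  31  30  10]
 [ 40  21  34  29  25  25  36  36  23  41  55  49  27  51  51   9   1  23]
 [ 25  24  24  26  20  35  26  44  39   2  20  35  85 143  15 198 200  65]
 [ 29  27  32  35  28  33  32  38  59  73  31  76 183 211  35 196 254 191]
 [ 21  37  29  22  46  31  32  67  70  47  76 218  94  12  17   5  37 105]
 [  9  41  18  40  42  33  31  54  49 111 170  65  33  26   4  17  28  60]
 [ 13  16  20  26  32   6  40  40 149 183  60  21  17  15  20  41   6   3]
 [ 28   7  10  12  15  17  57 157 194  75  31  25  30  83   4  19  25  13]
 [ 16  24  37  37   6   9 183 209  75  13  30  28  93 123  98  35   8   3]
 [ 20  14  16  21  47  17  99  43  11  26  11  86   8  55  51   4  24  11]
 [ 26   6  16  25  16   7   5  12  35  41  98 130  11   6   5   9  38  14]
 [ 25   9  15  17  29  10  27  22  42 110  10  27   4  14  19   9  14   7]
 [ 15  11  12   6  29   9  16  45 105  30  12  20 
[... 2236 characters left out ...]
1  518  517  516  516  490  488  482  487]
 [ 517  511  522  521  518  517  519  521  517  518  511  487  490  490]
 [ 517  515  522  521  520  518  516  521  519  517  514  497  491  490]
 [ 519  518  522  520  521  521  521  520  519 1027  515  497  495  492]
 [ 524  522  525  522  522  520  522  520  517  517  515  504  503  495]
 [ 526  523  521  522  520  522  519  520  521  517  515  507  503  496]
 [ 529  525  523  519  519  521  520  520  519  517  515  509  506  502]
 [ 530  528  525  522  519  520  520  521  519  518  517  510  506  505]
 [ 534  530  525  522  518  523  526  521  521  521  517  513  505  502]
 [ 532  533  527  523  529  530  527  525  524  522  517  513  510  505]]
```

Relative to the locker top, both cameras put the pin axis at z≈0.289, level with the hole. I insert slowly, watching the force.

```bash
python3 -m creep '[[0.002,0.0003,0,0,0,0,1],[0.004,0.0006,0,0,0,0,1],[0.005,0.0007,0,0,0,0,1]]';python3 -m creep '[[0.0015,0.0002,0,0,0,0,1],[0.003,0.0004,0,0,0,0,1],[0.003,0.0004,0,0,0,0,1]]'; python3 -c "
from h import *
s=bot.get_state();print(s['force'],s['torque'])"
```

```text
time: 7.48
tcp_pos: [0.4514, 0.0676, 0.4556]
eef_rot: [1.107, 1.271, -1.102]
force: [-0.3, -0.0, -1.8]
finger_gap: 0.0217
time: 7.85
tcp_pos: [0.4543, 0.068, 0.4555]
eef_rot: [1.107, 1.271, -1.102]
force: [0.1, 0.1, -1.4]
finger_gap: 0.0217
[ 0.11794831  0.09302158 -1.41785934] [ 0.03811502 -0.0863581   0.03277449]
```

```bash
python3 -m creep '[[0.002,0.0003,0,0,0,0,1],[0.004,0.0006,0,0,0,0,1],[0.006,0.0009,0,0,0,0,1],[0.006,0.0009,0,0,0,0,1]]';python3 -m creep '[[0.003,0.0004,0,0,0,0,1],[0.006,0.0008,0,0,0,0,1],[0.009,0.0012,0,0,0,0,1],[0.012,0.0017,0,0,0,0,1],[0.012,0.0017,0,0,0,0,1]]'
python3 - <<'E'
from h import *
import pickle
s=bot.get_state();print(s['force'],s['torque'])
d=grab();pickle.dump(d,open('d3.pkl','wb'))
crop(d['scene'],160,90,240,150,10,'pics/s6.png');crop(d['side'],230,100,290,145,10,'pics/t6.png')
E
```

```text
time: 8.35
tcp_pos: [0.4604, 0.0689, 0.4555]
eef_rot: [1.107, 1.271, -1.102]
force: [-0.1, -0.3, -1.7]
finger_gap: 0.0218
time: 8.98
tcp_pos: [0.4724, 0.0706, 0.4555]
eef_rot: [1.107, 1.271, -1.102]
force: [-0.5, 0.0, -1.5]
finger_gap: 0.0213
[-0.54607032  0.0335631  -1.49951702] [ 0.02845478 -0.06779618 -0.03092494]
```

View pics/s6.png

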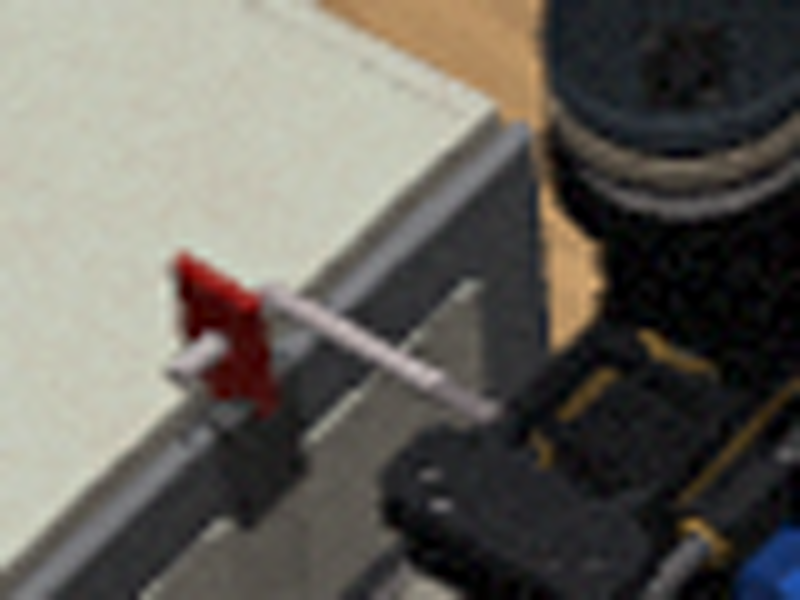

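View pics/t6.png

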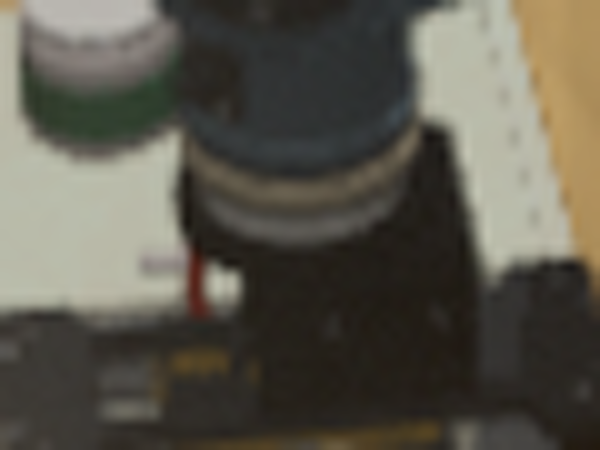

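The pin is through the eye and protrudes past the plate's far side, with its tip at (178,372) in the crop. I refine the hinge position from the earlier wrist cloud.

Run:
```python
from h import *
import pickle
im=pickle.load(open('w1.pkl','rb'));P,_,_=cloud(im)
# image column profile across front edge: print points down columns
crop(im,265,120,445,220,4.4,'pics/w1d.png')
for u in (330,360,390,410,425):
    print(u,[(v,np.round(P[v,u]*1000).astype(int).tolist()) for v in range(140,190,3)])
```

```text
330 [(140, [492, -105, 0]), (143, [492, -110, 2]), (146, [490, -115, 8]), (149, [489, -120, 13]), (152, [449, -106, 165]), (155, [441, -105, 197]), (158, [435, -105, 221]), (161, [432, -106, 233]), (164, [427, -106, 252]), (167, [424, -107, 263]), (170, [425, -110, 261]), (173, [425, -112, 262]), (176, [425, -115, 262]), (179, [465, -152, 114]), (182, [466, -156, 115]), (185, [426, -124, 260]), (188, [426, -126, 261])]
360 [(140, [547, -105, -1]), (143, [542, -109, 14]), (146, [492, -100, 150]), (149, [481, -100, 180]), (152, [470, -100, 209]), (155, [464, -101, 225]), (158, [458, -102, 242]), (161, [452, -102, 258]), (164, [451, -104, 261]), (167, [452, -107, 261]), (170, [451, -109, 263]), (173, [508, -143, 115]), (176, [509, -147, 115]), (179, [456, -120, 253]), (182, [453, -121, 260]), (185, [453, -123, 262]), (188, [453, -126, 261])]
390 [(140, [596, -103, 14]), (143, [523, -95, 164]), (146, [508, -95, 196]), (149, [497, -96, 220]), (152, [492, -97, 231]), (155, [483, -98, 250]), (158, [477, -99, 262]), (161, [478, -101, 262]), (164, [478, -104, 263]), (167, [479, -107, 262]), (
[... 319 characters left out ...]
]), (158, [495, -99, 263]), (161, [495, -101, 263]), (164, [497, -104, 261]), (167, [582, -134, 114]), (170, [583, -138, 114]), (173, [500, -113, 257]), (176, [499, -115, 260]), (179, [500, -118, 260]), (182, [499, -121, 262]), (185, [500, -124, 261]), (188, [501, -127, 259])]
425 [(140, [529, -86, 227]), (143, [514, -87, 251]), (146, [503, -87, 269]), (149, [503, -90, 271]), (152, [504, -93, 269]), (155, [508, -96, 263]), (158, [510, -99, 262]), (161, [510, -101, 261]), (164, [604, -129, 115]), (167, [604, -133, 116]), (170, [516, -111, 255]), (173, [513, -113, 259]), (176, [513, -115, 260]), (179, [514, -118, 260]), (182, [514, -121, 261]), (185, [514, -124, 260]), (188, [515, -127, 261])]
```

View pics/w1d.png

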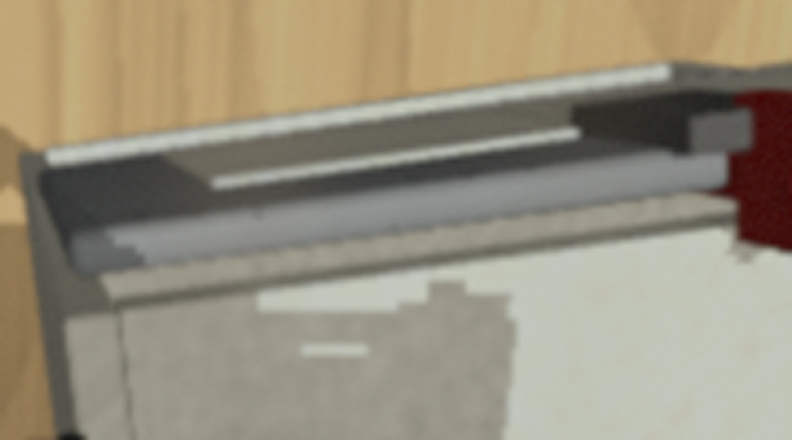

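Run:
```python
import numpy as np
r=.1695;t0=.04
pts=[]
ths=np.arange(t0,1.56,.02)
X=np.array([[-.1426*r*(np.sin(t)-np.sin(t0)),.9898*r*(np.sin(t)-np.sin(t0)),r*(np.cos(t)-np.cos(t0))] for t in ths])
for i in range(0,len(ths)-1,8):
    print('from',ths[i].round(2),(X[i+1:i+9]-X[i]).round(4).tolist())
```

```text
from 0.04 [[-0.0005, 0.0034, -0.0002], [-0.001, 0.0067, -0.0004], [-0.0014, 0.01, -0.0007], [-0.0019, 0.0134, -0.0011], [-0.0024, 0.0167, -0.0015], [-0.0029, 0.02, -0.002], [-0.0034, 0.0233, -0.0026], [-0.0038, 0.0266, -0.0032]]
from 0.2 [[-0.0005, 0.0033, -0.0007], [-0.0009, 0.0065, -0.0015], [-0.0014, 0.0098, -0.0023], [-0.0019, 0.013, -0.0032], [-0.0023, 0.0162, -0.0042], [-0.0028, 0.0194, -0.0052], [-0.0033, 0.0226, -0.0063], [-0.0037, 0.0258, -0.0075]]
from 0.36 [[-0.0005, 0.0031, -0.0012], [-0.0009, 0.0062, -0.0025], [-0.0013, 0.0093, -0.0039], [-0.0018, 0.0124, -0.0053], [-0.0022, 0.0154, -0.0068], [-0.0026, 0.0184, -0.0083], [-0.0031, 0.0213, -0.0099], [-0.0035, 0.0243, -0.0115]]
from 0.52 [[-0.0004, 0.0029, -0.0017], [-0.0008, 0.0058, -0.0035], [-0.0012, 0.0086, -0.0053], [-0.0016, 0.0114, -0.0072], [-0.002, 0.0141, -0.0091], [-0.0024, 0.0168, -0.0111], [-0.0028, 0.0195, -0.0132], [-0.0032, 0.0221, -0.0153]]
from 0.68 [[-0.0004, 0.0026, -0.0022], [-0.0007, 0.0051, -0.0044], [-0.0011, 0.0076, -0.0066], [-0.0015, 0.0101, -0.0089], [-0.0018, 0.0125, -0.0113], [-0.0021, 0.0149, 
[... 392 characters left out ...]
], [-0.001, 0.0068, -0.0117], [-0.0012, 0.0083, -0.0147], [-0.0014, 0.0098, -0.0177], [-0.0016, 0.0113, -0.0208], [-0.0018, 0.0126, -0.0239]]
from 1.16 [[-0.0002, 0.0013, -0.0031], [-0.0004, 0.0026, -0.0063], [-0.0005, 0.0037, -0.0094], [-0.0007, 0.0049, -0.0126], [-0.0009, 0.0059, -0.0159], [-0.001, 0.0069, -0.0191], [-0.0011, 0.0078, -0.0223], [-0.0013, 0.0087, -0.0256]]
from 1.32 [[-0.0001, 0.0008, -0.0033], [-0.0002, 0.0015, -0.0066], [-0.0003, 0.0022, -0.0099], [-0.0004, 0.0028, -0.0133], [-0.0005, 0.0033, -0.0166], [-0.0005, 0.0038, -0.02], [-0.0006, 0.0042, -0.0233], [-0.0007, 0.0046, -0.0267]]
from 1.48 [[-0.0, 0.0003, -0.0034], [-0.0001, 0.0005, -0.0068], [-0.0001, 0.0006, -0.0101]]
```

```bash
python3 -m creep '[[-0.0005,0.0034,-0.0002,0,0,0,1],[-0.001,0.0067,-0.0004,0,0,0,1],[-0.0014,0.01,-0.0007,0,0,0,1],[-0.0019,0.0134,-0.0011,0,0,0,1]]' 60;  python3 -c "
from h import *
s=bot.get_state();print(s['tcp_pos'],s['force'],s['torque'])"
```

```text
time: 9.62
tcp_pos: [0.4703, 0.0841, 0.4544]
eef_rot: [1.107, 1.271, -1.102]
force: [0.6, -4.1, -2.1]
finger_gap: 0.0213
[0.47029731 0.08409211 0.45441985] [ 0.61473122 -4.14466905 -2.07755312] [-0.49311587 -0.24594306  0.01021208]
```

```bash
python3 -m creep '[[-0.0005,0.0033,-0.0004,0,0,0,1],[-0.001,0.0066,-0.0009,0,0,0,1],[-0.0015,0.01,-0.0015,0,0,0,1],[-0.0019,0.0132,-0.0021,0,0,0,1]]';  python3 -c "
from h import *
s=bot.get_state();print(s['tcp_pos'],s['force'],s['torque'])"; python3 -m creep '[[-0.0005,0.0033,-0.0007,0,0,0,1],[-0.0009,0.0065,-0.0015,0,0,0,1],[-0.0014,0.0098,-0.0023,0,0,0,1],[-0.0019,0.013,-0.0032,0,0,0,1]]';  python3 -c "
from h import *
s=bot.get_state();print(s['tcp_pos'],s['force'],s['torque'])"
```

```text
time: 10.12
tcp_pos: [0.4683, 0.0975, 0.4522]
eef_rot: [1.107, 1.272, -1.102]
force: [1.0, -3.9, -3.3]
finger_gap: 0.0216
[0.46831316 0.09747191 0.45221495] [ 0.96050095 -3.85888311 -3.32529544] [-0.41091279 -0.19881315 -0.03765176]
time: 10.62
tcp_pos: [0.4664, 0.1104, 0.4491]
eef_rot: [1.107, 1.272, -1.102]
force: [0.7, -3.5, -2.8]
finger_gap: 0.0215
[0.46642248 0.11042005 0.44906367] [ 0.69249449 -3.54499426 -2.83934399] [-0.43689751 -0.21394636 -0.02534436]
```

```bash
python3 -m creep '[[-0.0005,0.0032,-0.0014,0,0,0,1],[-0.0009,0.0064,-0.0027,0,0,0,1],[-0.0014,0.0096,-0.0037,0,0,0,1],[-0.0018,0.0128,-0.005,0,0,0,1]]';  python3 -c "
from h import *
s=bot.get_state();print(s['tcp_pos'],s['force'],s['torque'])"; python3 -m creep '[[-0.0005,0.0031,-0.0013,0,0,0,1],[-0.0009,0.0062,-0.0026,0,0,0,1],[-0.0013,0.0093,-0.004,0,0,0,1],[-0.0018,0.0124,-0.0055,0,0,0,1]]';  python3 -c "
from h import *
s=bot.get_state();print(s['tcp_pos'],s['force'],s['torque'])"
```

```text
time: 11.12
tcp_pos: [0.4646, 0.1232, 0.4441]
eef_rot: [1.107, 1.272, -1.102]
force: [-0.2, -4.2, -2.3]
finger_gap: 0.0214
[0.46464023 0.12322057 0.44409113] [-0.22350787 -4.2006062  -2.27366625] [-0.46875464 -0.15091316 -0.06944766]
time: 11.62
tcp_pos: [0.4629, 0.1356, 0.4385]
eef_rot: [1.107, 1.272, -1.102]
force: [0.2, -4.2, -1.3]
finger_gap: 0.0219
[0.46285325 0.1356092  0.43854178] [ 0.16142343 -4.18352648 -1.34400285] [-0.51631283 -0.24487442 -0.06149213]
```

```bash
python3 -m creep '[[-0.0004,0.003,-0.0016,0,0,0,1],[-0.0009,0.0061,-0.0032,0,0,0,1],[-0.0013,0.009,-0.0049,0,0,0,1],[-0.0017,0.0119,-0.0066,0,0,0,1],[-0.0021,0.0148,-0.0083,0,0,0,1],[-0.0025,0.0176,-0.0101,0,0,0,1]]';  python3 -c "
from h import *
s=bot.get_state();print(s['tcp_pos'],s['force'],s['torque'])"; python3 -m creep '[[-0.0004,0.0028,-0.0019,0,0,0,1],[-0.0008,0.0055,-0.0038,0,0,0,1],[-0.0012,0.0082,-0.0058,0,0,0,1],[-0.0016,0.0108,-0.0078,0,0,0,1],[-0.002,0.0134,-0.01,0,0,0,1],[-0.0023,0.016,-0.0121,0,0,0,1]]';  python3 -c "
from h import *
s=bot.get_state();print(s['tcp_pos'],s['force'],s['torque'])"
```

```text
time: 12.38
tcp_pos: [0.4604, 0.1532, 0.4284]
eef_rot: [1.107, 1.272, -1.102]
force: [0.2, -2.2, -1.5]
finger_gap: 0.0216
[0.46036255 0.15319125 0.42842062] [ 0.15914823 -2.22608611 -1.54865202] [-0.45453578 -0.172893   -0.06646129]
time: 13.12
tcp_pos: [0.4581, 0.1692, 0.4163]
eef_rot: [1.107, 1.272, -1.102]
force: [0.6, -2.7, -0.8]
finger_gap: 0.0215
[0.45805254 0.16918223 0.41629993] [ 0.58779015 -2.70376756 -0.76720261] [-0.54851048 -0.21280775 -0.05244005]
```

```bash
python3 -m creep '[[-0.0004,0.0026,-0.0022,0,0,0,1],[-0.0007,0.0051,-0.0044,0,0,0,1],[-0.0011,0.0076,-0.0066,0,0,0,1],[-0.0015,0.0101,-0.0089,0,0,0,1],[-0.0018,0.0125,-0.0113,0,0,0,1],[-0.0021,0.0149,-0.0137,0,0,0,1]]';  python3 -c "
from h import *
s=bot.get_state();print(s['tcp_pos'],s['force'],s['torque'])
im=viewer.get_image('scene');crop(im,160,80,320,200,5,'pics/s7.png')"; python3 -m creep '[[-0.0004,0.0023,-0.0025,0,0,0,1],[-0.0007,0.0045,-0.005,0,0,0,1],[-0.001,0.0067,-0.0075,0,0,0,1],[-0.0013,0.0089,-0.0101,0,0,0,1]]';  python3 -c "
from h import *
s=bot.get_state();print(s['tcp_pos'],s['force'],s['torque'])"
```

```text
time: 13.88
tcp_pos: [0.4559, 0.184, 0.4025]
eef_rot: [1.107, 1.272, -1.102]
force: [0.6, -3.9, -1.3]
finger_gap: 0.0216
[0.45594181 0.18404313 0.40253924] [ 0.63793034 -3.85789126 -1.25672842] [-0.50005046 -0.16007972 -0.09909982]
time: 14.42
tcp_pos: [0.4546, 0.1929, 0.3924]
eef_rot: [1.107, 1.272, -1.102]
force: [0.5, -3.3, -1.7]
finger_gap: 0.0217
[0.45464757 0.1929472  0.39242434] [ 0.45104873 -3.29717293 -1.68705531] [-0.58094376 -0.20822072 -0.03103043]
```

View pics/s7.png

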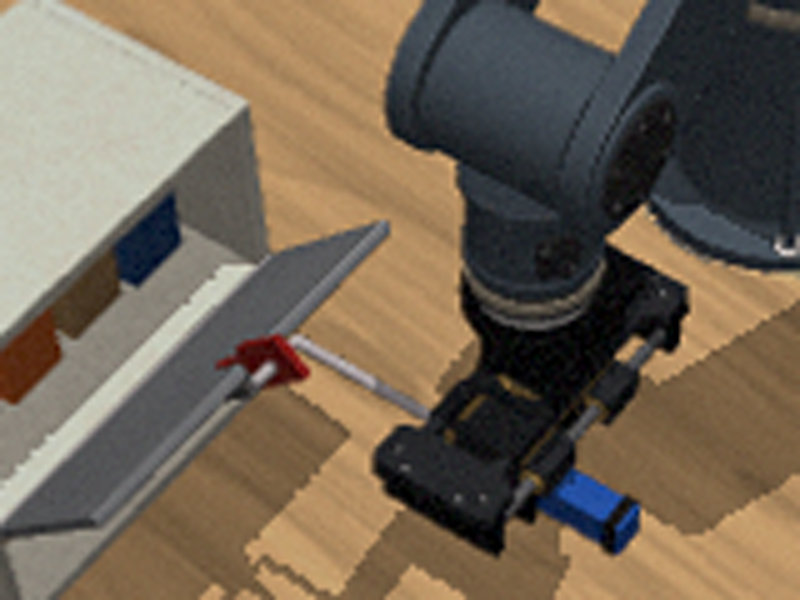

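The picture shows the hatch about half open, with the pin still through the red eye at crop (265,365). I carry on, shifted 1 mm inwards to unload the radial force.

```bash
python3 -m creep '[[-0.0002,0.0015,-0.003,0,0,0,1],[-0.0005,0.003,-0.0058,0,0,0,1],[-0.0008,0.0046,-0.0086,0,0,0,1],[-0.001,0.0064,-0.0115,0,0,0,1],[-0.0013,0.008,-0.0144,0,0,0,1],[-0.0015,0.0097,-0.0173,0,0,0,1]]';  python3 -c "
from h import *
s=bot.get_state();print(s['tcp_pos'],s['force'],s['torque'])"; python3 -m creep '[[-0.0002,0.0016,-0.003,0,0,0,1],[-0.0005,0.0031,-0.006,0,0,0,1],[-0.0007,0.0045,-0.009,0,0,0,1],[-0.0009,0.0059,-0.0121,0,0,0,1]]';  python3 -c "
from h import *
s=bot.get_state();print(s['tcp_pos'],s['force'],s['torque'])"
```

```text
time: 15.18
tcp_pos: [0.4532, 0.2028, 0.3753]
eef_rot: [1.108, 1.272, -1.102]
force: [-0.2, 0.2, 1.7]
finger_gap: 0.0213
[0.45317838 0.20278927 0.37528508] [-0.17192193  0.22459627  1.7282662 ] [-0.4094767  -0.19360378 -0.063843  ]
time: 15.68
tcp_pos: [0.4523, 0.2087, 0.3631]
eef_rot: [1.108, 1.272, -1.102]
force: [0.3, 2.4, 1.1]
finger_gap: 0.0212
[0.45227869 0.20866679 0.3631141 ] [0.34164568 2.41436738 1.14315122] [-0.24216137 -0.13142119 -0.00632914]
```

```bash
python3 -m creep '[[-0.0002,0.0019,-0.0031,0,0,0,1],[-0.0004,0.0035,-0.0061,0,0,0,1],[-0.0006,0.0049,-0.0092,0,0,0,1],[-0.0008,0.006,-0.0123,0,0,0,1]]';  python3 -c "
from h import *
s=bot.get_state();print(s['tcp_pos'],s['force'],s['torque'])"; python3 -m creep '[[-0.0002,0.0012,-0.0031,0,0,0,1],[-0.0003,0.0023,-0.0063,0,0,0,1],[-0.0005,0.0033,-0.0095,0,0,0,1]]';  python3 -c "
from h import *
s=bot.get_state();print(s['tcp_pos'],s['force'],s['torque'])"
```

```text
time: 16.18
tcp_pos: [0.4515, 0.2145, 0.3507]
eef_rot: [1.107, 1.272, -1.102]
force: [0.2, 1.2, 0.7]
finger_gap: 0.0218
[0.45147085 0.21451409 0.35069308] [0.20910792 1.21025987 0.65802554] [-0.19482621 -0.13113437  0.05285646]
time: 16.55
tcp_pos: [0.451, 0.2179, 0.3412]
eef_rot: [1.107, 1.272, -1.102]
force: [-0.4, 2.4, 2.4]
finger_gap: 0.0212
[0.45095801 0.21790058 0.34122505] [-0.40209268  2.37457866  2.39439941] [-0.012296   -0.14328332  0.02554495]
```

```bash
python3 -m creep '[[-0.0002,0.0012,-0.002,0,0,0,1],[-0.0002,0.0017,-0.004,0,0,0,1],[-0.0003,0.0022,-0.006,0,0,0,1],[-0.0004,0.0027,-0.008,0,0,0,1]]';  python3 -c "
from h import *
s=bot.get_state();print(s['tcp_pos'],s['force'],s['torque'])"; python3 -m creep '[[-0.0001,0.0005,-0.002,0,0,0,1],[-0.0001,0.0009,-0.004,0,0,0,1]]';  python3 -c "
from h import *
s=bot.get_state();print(s['tcp_pos'],s['force'],s['torque'])
im=viewer.get_image('scene');crop(im,160,80,320,200,5,'pics/s8.png')"
```

```text
time: 17.05
tcp_pos: [0.4506, 0.2205, 0.3333]
eef_rot: [1.107, 1.272, -1.102]
force: [0.2, 2.6, 0.8]
finger_gap: 0.0218
[0.45056348 0.22048477 0.33330775] [0.17862761 2.58457154 0.84321189] [-0.05938743 -0.13701648  0.01341717]
time: 17.3
tcp_pos: [0.4504, 0.2215, 0.3293]
eef_rot: [1.107, 1.272, -1.102]
force: [-0.8, 2.9, 1.2]
finger_gap: 0.0217
[0.45043658 0.22147917 0.32932397] [-0.77897252  2.9005292   1.18320977] [ 0.09143906 -0.07097664  0.0500947 ]
```

View pics/s8.png

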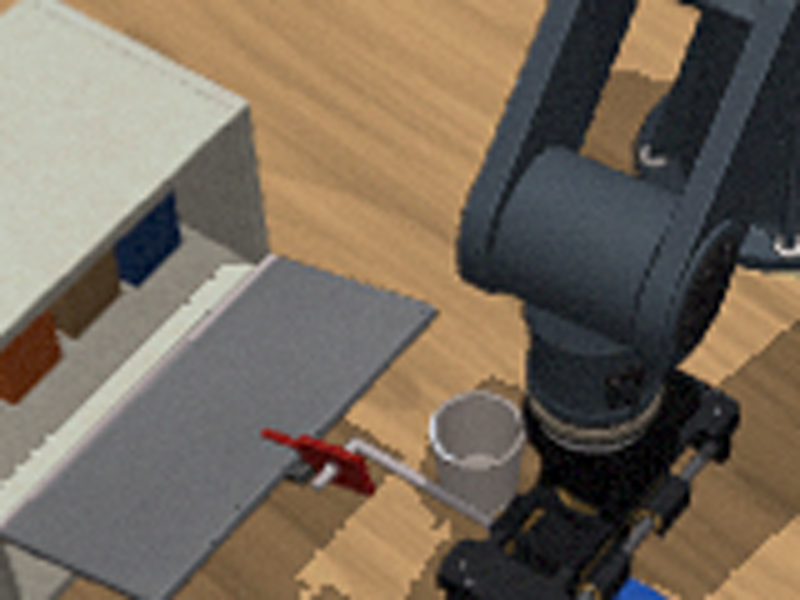

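```bash
python3 -m creep '[[-0.0002,0.0013,-0.0015,0,0,0,1],[-0.0003,0.002,-0.003,0,0,0,1],[-0.0004,0.0024,-0.0045,0,0,0,1]]';  python3 -c "
from h import *
s=bot.get_state();print(s['tcp_pos'],s['force'],s['torque'])"; python3 -m creep '[[-0.0001,0.0003,-0.0015,0,0,0,1],[-0.0001,0.0006,-0.003,0,0,0,1]]';  python3 -c "
from h import *
s=bot.get_state();print(s['tcp_pos'],s['force'],s['torque'])"
```

```text
time: 17.73
tcp_pos: [0.4501, 0.2234, 0.3247]
eef_rot: [1.106, 1.271, -1.102]
force: [-0.4, 0.2, 0.2]
finger_gap: 0.0213
[0.45014525 0.22342748 0.32472318] [-0.39668231  0.15753319  0.22152257] [-0.38253322 -0.20748074  0.0196685 ]
time: 17.98
tcp_pos: [0.45, 0.2242, 0.3218]
eef_rot: [1.107, 1.271, -1.102]
force: [0.8, -0.0, 1.1]
finger_gap: 0.0215
[0.45001745 0.22422301 0.32179911] [ 0.82815002 -0.00542345  1.09135736] [-0.37092638 -0.26433823  0.01654084]
```

```bash
for i in 1 2 3; do python3 -m creep '[[-0.0001,0.0003,-0.0012,0,0,0,1],[-0.0001,0.0004,-0.0024,0,0,0,1]]' | grep -E "pos|force";  done; python3 -c "
from h import *
s=bot.get_state();print(s['tcp_pos'],s['force'],s['torque'])"
```

```text
tcp_pos: [0.4499, 0.2248, 0.3195]
force: [0.8, -0.8, 0.4]
tcp_pos: [0.4498, 0.2252, 0.3171]
force: [-0.4, 0.7, 0.0]
tcp_pos: [0.4497, 0.2256, 0.3147]
force: [-1.2, 0.5, 0.3]
[0.44968858 0.22555712 0.31465609] [-1.19711822  0.53751374  0.2681776 ] [-0.30416209 -0.22175558  0.03609633]
```

```bash
python3 -m creep '[[0,0.0001,-0.001,0,0,0,1],[-0.0001,0.0003,-0.002,0,0,0,1]]' | grep -E "pos|force"; python3 -m creep '[[0,0.0001,-0.001,0,0,0,1],[-0.0001,0.0003,-0.002,0,0,0,1]]' | grep -E "pos|force"; python3 -c "
from h import *
s=bot.get_state();print(s['tcp_pos'],s['force'],s['torque'])"
```

```text
tcp_pos: [0.4496, 0.2259, 0.3127]
force: [-0.4, 0.1, 0.5]
tcp_pos: [0.4496, 0.2261, 0.3108]
force: [0.8, -0.6, 2.4]
[0.44956566 0.22608901 0.31076999] [ 0.77279333 -0.60628093  2.40917631] [-0.56590662 -0.25409975 -0.02200282]
```

```bash
python3 -m creep '[[0,0.0001,-0.0005,0,0,0,1],[0,0.0001,-0.001,0,0,0,1],[0,0.0001,-0.001,0,0,0,1]]' | grep -E "pos|force"; python3 -c "
from h import *
s=bot.get_state();print(s['tcp_pos'],s['force'],s['torque'])"
```

```text
tcp_pos: [0.4496, 0.2261, 0.3099]
force: [-0.2, -0.9, 2.6]
[0.44959065 0.22612708 0.3098732 ] [-0.18604189 -0.89119565  2.59456399] [-0.77336722 -0.3354521   0.02248393]
```

```bash
python3 -m creep '[[0,0,-0.0005,0,0,0,1],[0,0.0001,-0.001,0,0,0,1],[0,0.0001,-0.001,0,0,0,1]]' | grep -E "pos|force"; python3 -c "
from h import *
import pickle
s=bot.get_state();print(s['tcp_pos'],s['force'],s['torque'])
d=grab(('scene','side','wrist'));pickle.dump(d,open('d4.pkl','wb'))
P,_,_=cloud(d['scene'])
crop(d['scene'],160,80,320,200,5,'pics/s9.png')
crop(d['side'],190,90,310,240,4,'pics/t9.png')"
```

```text
tcp_pos: [0.4495, 0.2262, 0.3087]
force: [-0.3, -1.4, 2.6]
[0.44953855 0.22623573 0.30872721] [-0.28041338 -1.38318945  2.63162889] [-0.90291493 -0.38523733  0.01205569]
```

View pics/s9.png

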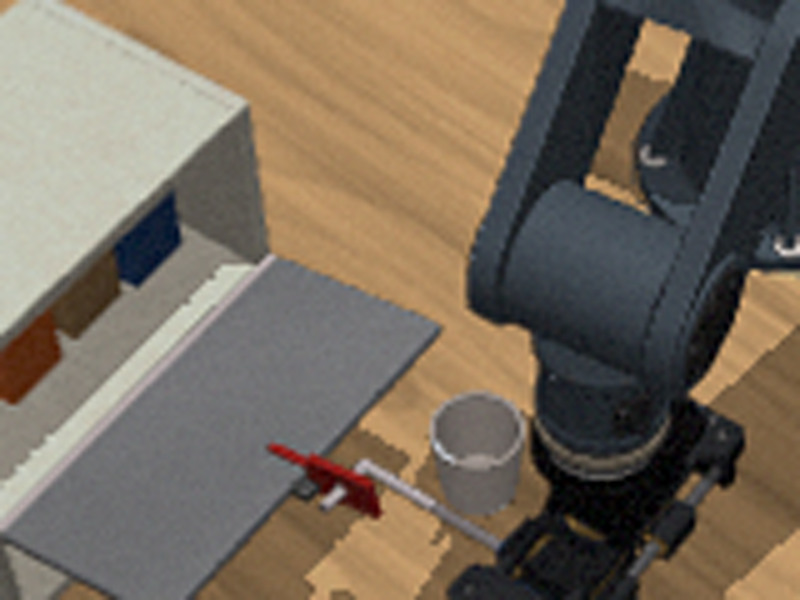

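View pics/t9.png

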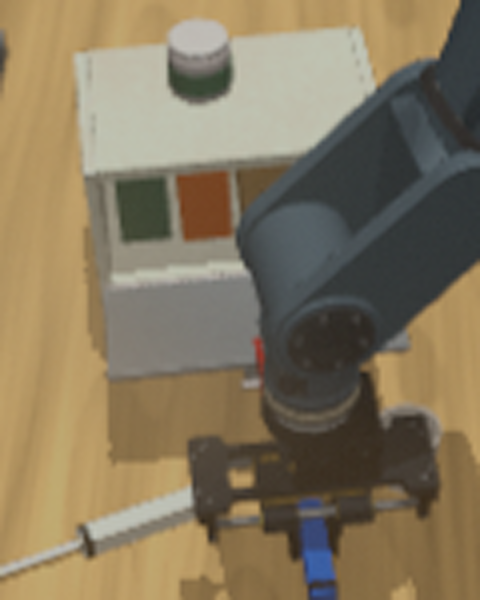

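```bash
cat >> h.py <<'E'
def hatch(im):
    P,_,_=cloud(im)
    out=np.array([-.1426,.9898,0]);yl=np.array([.9898,.1426,0])
    s=P@out+.1754; l=P@yl-(np.array([.531,-.195,0])@yl); z=P[...,2]
    m=(s>.04)&(s<.125)&(abs(l)<.12)&(abs(z-.15)<.06)
    m&=~((abs(l)<.03)&(s>.1))
    S,Z=s[m],z[m]
    for _ in range(4):
        c=np.polyfit(S,Z,1);r=Z-np.polyval(c,S);k=abs(r)<.004;S,Z=S[k],Z[k]
    return np.pi/2-np.arctan(c[0]),np.polyval(c,.0),len(S),r.std()/np.sqrt(len(S))
E
python3 - <<'E'
from h import *
import pickle
d=pickle.load(open('d4.pkl','rb'));print(hatch(d['scene']),hatch(d['side']))
P,_,_=cloud(d['wrist']);c=np.median(P[165:205,248:270].reshape(-1,3),0)
hs=P[160:205,248:270].reshape(-1,3);hs=hs[abs(hs[:,2]-c[2])<.006];A=np.c_[hs[:,:2],np.ones(len(hs))];print(c,np.linalg.lstsq(A,hs[:,2],rcond=None)[0],bot.get_state()['tcp_pos'])
E
```

```text
(np.float64(1.4017197169462774), np.float64(0.12627761057601605), 1293, np.float64(5.312016548775204e-05)) (np.float64(1.39423960689847), np.float64(0.12177414058026305), 417, np.float64(8.160064001903775e-05))
[0.44418352 0.26560317 0.15527095] [ 0.00674788 -0.02275149  0.15829577] [0.44953864 0.22625521 0.30873365]
```

```bash
python3 -m creep '[[0,-0.0003,-0.0008,0,0,0,1],[0,-0.0006,-0.0016,0,0,0,1],[0,-0.0006,-0.0016,0,0,0,1]]' | grep -E "pos|force"; python3 -c "
from h import *
s=bot.get_state();print(s['tcp_pos'],s['force'],s['torque'])
print(hatch(viewer.get_image('scene')),hatch(viewer.get_image('side')))"
```

```text
tcp_pos: [0.4494, 0.2259, 0.307]
force: [-0.6, 0.7, 2.1]
[0.44937628 0.2259379  0.30703297] [-0.63841607  0.73488196  2.12232673] [-0.45621317 -0.28886409  0.06636624]
(np.float64(1.3950459508528366), np.float64(0.12570074698831565), 1289, np.float64(5.1869947086338256e-05)) (np.float64(1.4022007439863897), np.float64(0.12218823119819283), 413, np.float64(8.49304831176711e-05))
```

```bash
python3 -m creep '[[0,0,-0.001,0,0,0,1],[0,0,-0.002,0,0,0,1],[0,0,-0.002,0,0,0,1]]' | grep -E "pos|force"; python3 -c "
from h import *
s=bot.get_state();print(s['tcp_pos'],s['force'],s['torque'])
for i in range(2): print(hatch(viewer.get_image('scene')),hatch(viewer.get_image('side')))
w=viewer.get_image('wrist')
P,_,_=cloud(w);c=np.median(P[165:205,248:270].reshape(-1,3),0)
hs=P[160:205,248:270].reshape(-1,3);hs=hs[abs(hs[:,2]-c[2])<.006];A=np.c_[hs[:,:2],np.ones(len(hs))];print(c,np.linalg.lstsq(A,hs[:,2],rcond=None)[0])
"
```

```text
tcp_pos: [0.4494, 0.2258, 0.305]
force: [-0.5, 3.2, 2.5]
[0.44937591 0.22584501 0.30499768] [-0.51131879  3.20520306  2.52470629] [-0.15318333 -0.16934451  0.00967309]
(np.float64(1.4014625179899), np.float64(0.12610926226655533), 1298, np.float64(5.262806187180781e-05)) (np.float64(1.4019230081904304), np.float64(0.12229437075032144), 409, np.float64(9.364158014282968e-05))
(np.float64(1.4050252241579522), np.float64(0.12659089914911056), 1280, np.float64(5.355674311030705e-05)) (np.float64(1.3924664693219182), np.float64(0.12153120414370618), 410, np.float64(8.733426697123397e-05))
[0.44405709 0.26511054 0.15085967] [ 0.01489258 -0.04018187  0.15487242]
```

The hatch stays at 1.40 rad although the tool went 4 mm further down, so it is on its stop, and the pole has only pitched slightly in the grip. I centre the pin in the hole to unload it before withdrawing.

```bash
python3 -m creep '[[0,0.0006,0.0005,0,0,0,1],[-0.0001,0.0012,0.001,0,0,0,1],[-0.0001,0.0012,0.001,0,0,0,1]]' | grep -E "pos|force"; python3 -c "
from h import *
s=bot.get_state();print(s['tcp_pos'],s['force'],s['torque'])";python3 -m creep '[[0,0,0.0005,0,0,0,1],[0,0,0.001,0,0,0,1],[0,0,0.001,0,0,0,1]]' | grep -E "pos|force"; python3 -c "
from h import *
s=bot.get_state();print(s['tcp_pos'],s['force'],s['torque'])"
```

```text
tcp_pos: [0.4494, 0.2265, 0.306]
force: [-0.1, -1.4, 1.8]
[0.44942031 0.22652699 0.30601808] [-0.13518932 -1.38612693  1.76543695] [-0.59895169 -0.24051366  0.01941688]
tcp_pos: [0.4493, 0.2268, 0.307]
force: [0.6, -0.2, -1.1]
[0.44933151 0.22683471 0.3070344 ] [ 0.57271367 -0.20203285 -1.06161555] [-0.37767301 -0.16913155  0.04206978]
```

```bash
python3 -m creep '[[0,0,0.0004,0,0,0,1],[0,0,0.0008,0,0,0,1],[0,0,0.0008,0,0,0,1]]' | grep -E "pos|force"; python3 -c "
from h import *
s=bot.get_state();print(s['tcp_pos'],s['force'],s['torque'])"
```

```text
tcp_pos: [0.4493, 0.227, 0.3079]
force: [-1.0, -0.6, -1.4]
[0.44927884 0.22699611 0.30785402] [-1.01385075 -0.59520491 -1.41049908] [-0.10178057 -0.1487948  -0.03617385]
```

```bash
python3 -m creep '[[-0.002,-0.0003,0.0002,0,0,0,1],[-0.004,-0.0006,0.0002,0,0,0,1],[-0.006,-0.0008,0.0002,0,0,0,1],[-0.006,-0.0008,0.0002,0,0,0,1]]' | grep -E "pos|force"; python3 -c "
from h import *
s=bot.get_state();print(s['force'],s['torque'])";python3 -m creep '[[-0.003,-0.0004,0,0,0,0,1],[-0.006,-0.0008,0,0,0,0,1],[-0.009,-0.0013,0,0,0,0,1],[-0.012,-0.0017,0,0,0,0,1],[-0.015,-0.0021,0,0,0,0,1],[-0.018,-0.0025,0,0,0,0,1]]' | grep -E "pos|force"; python3 -c "
from h import *
s=bot.get_state();print(s['force'],s['torque'])"
```

```text
tcp_pos: [0.4431, 0.2261, 0.3081]
force: [-0.1, 0.2, -1.7]
[-0.11962337  0.20862596 -1.73460115] [ 0.03864014 -0.09789347 -0.03897792]
tcp_pos: [0.4252, 0.2236, 0.3081]
force: [0.7, -0.1, -1.1]
[ 0.65014346 -0.09981053 -1.14718935] [ 0.0181235  -0.09874215 -0.06266869]
```

```bash
python3 -m creep '[[-0.004,-0.0006,0,0,0,0,1],[-0.009,-0.0013,0,0,0,0,1],[-0.014,-0.002,0,0,0,0,1],[-0.018,-0.0025,0,0,0,0,1],[-0.018,-0.0025,0,0,0,0,1]]' | grep -E "pos|force"
python3 - <<'E'
from h import *
import pickle
s=bot.get_state();print(s['tcp_pos'],s['force'],s['torque'],s['joint_positions'])
d=grab();pickle.dump(d,open('d5.pkl','wb'));print(hatch(d['scene']),hatch(d['side']))
crop(d['scene'],160,80,320,200,5,'pics/s10.png')
P,_,_=cloud(d['wrist']);c=np.median(P[165:205,248:270].reshape(-1,3),0)
hs=P[160:205,248:270].reshape(-1,3);hs=hs[abs(hs[:,2]-c[2])<.006];A=np.c_[hs[:,:2],np.ones(len(hs))];print(c,np.linalg.lstsq(A,hs[:,2],rcond=None)[0])
E
```

```text
tcp_pos: [0.407, 0.2211, 0.3081]
force: [0.1, 0.3, -0.9]
[0.40697756 0.2210528  0.30812038] [ 0.10116253  0.34742691 -0.86175759] [-0.00145183 -0.12637816 -0.00757975] [2.55323547e-01 4.74589145e-01 1.92499634e+00 1.21592683e-03
 7.39422296e-01 1.13284122e-01]
(np.float64(1.4010377324095558), np.float64(0.12644862518686392), 1283, np.float64(5.2057962503121956e-05)) (np.float64(1.3922789953306032), np.float64(0.12146891736582587), 563, np.float64(7.333669290155119e-05))
[0.40217557 0.26057462 0.15459628] [-0.00018088 -0.02247839  0.16049075]
```

View pics/s10.png

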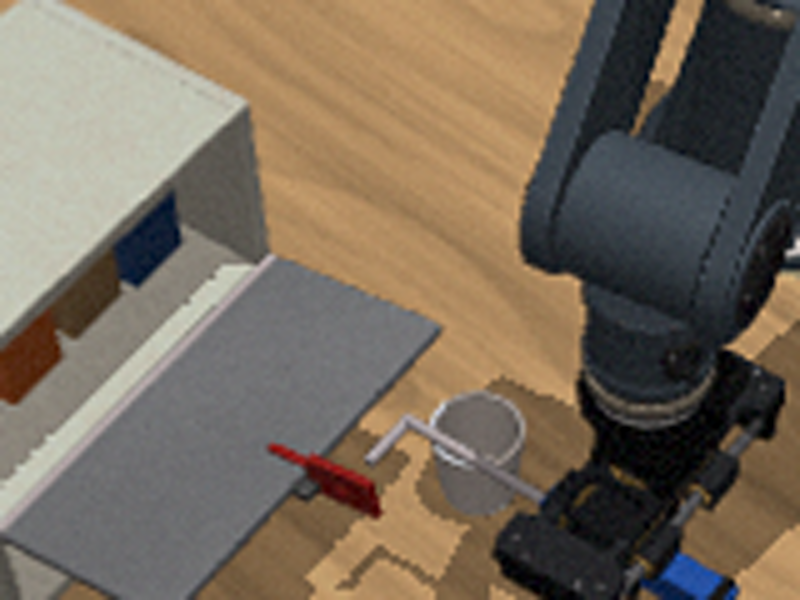

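The pin is clear of the eye (tip at crop (368,460)) and the hatch still lies at 1.40 rad. I move back over the rest.

```bash
python3 -m creep '[[0.004,0.02,0.01,0,0,0,1],[0.012,0.045,0.01,0,0,-0.05,1],[0.02,0.07,0.01,0,0,-0.1,1],[0.03,0.095,0.01,0,0,-0.16,1],[0.04,0.12,0.005,0,0,-0.21,1],[0.048,0.138,0,0,0,-0.2566,1],[0.048,0.138,0,0,0,-0.2566,1]]' | grep -E "pos|force"; python3 -m creep '[[0,0,0,0.012,-0.0014,0,1],[0,0,0,0.0238,-0.0027,0,1],[0,0,0,0.0238,-0.0027,0,1],[0,0,0,0.0238,-0.0027,0,1]]' | grep -E "pos|force"
cat > look.py <<'E'
from h import *
import pickle,sys
from scipy.spatial.transform import Rotation as Rn
s=bot.get_state();print(s['tcp_pos'],s['force'],s['torque']);print(Rn.from_rotvec(s['eef_rot']).as_matrix().round(4))
w=viewer.get_image('wrist');pickle.dump(w,open('wl.pkl','wb'));cv2.imwrite(f'pics/{sys.argv[1]}.png',w['frame'])
P,_,_=cloud(w);hsv=cv2.cvtColor(w['frame'],cv2.COLOR_BGR2HSV)
b=(abs(hsv[...,0].astype(int)-112)<14)&(hsv[...,1]>120);b[:,:235]=0;b[:,290:]=0;b[208:]=0
ys,xs=np.nonzero(b);print('rows',ys.min(),ys.max())
b[:ys.min()+28]=0
hs=P[b];c=np.median(hs,0);hs=hs[abs(hs[:,2]-c[2])<.005];A=np.c_[hs-c,np.ones(len(hs))][:,[0,1,3]];print('top',c,np.linalg.lstsq(A,hs[:,2]-c[2],rcond=None)[0])
m=[];
for v in range(ys.min()+28,206,3):
    q=np.nonzero(b[v])[0]
    if len(q)>5: m.append([(q.min()+q.max())/2,v])
X=onz(w,m,c[2]);e=np.linalg.svd(X[:,:2]-X[:,:2].mean(0))[2][0];print('axis yaw',np.degrees(np.arctan2(e[1],e[0])),'pt',X.mean(0))
E
python3 look.py w5
```

```text
tcp_pos: [0.4558, 0.36, 0.3076]
force: [0.1, -0.6, -1.7]
tcp_pos: [0.4554, 0.3588, 0.3083]
force: [-0.5, 0.9, -0.7]
[0.45538812 0.35875054 0.30832965] [-0.46359874  0.9104994  -0.73387865] [-0.03638608 -0.09475881 -0.01133526]
[[ 0.0059  0.9933 -0.1157]
 [ 0.0246 -0.1158 -0.993 ]
 [-0.9997  0.003  -0.0251]]
rows 136 207
top [0.46076986 0.40149452 0.15558425] [ 5.36974697e-03 -6.25707661e-03 -4.86723125e-05]
axis yaw 82.8279911643607 pt [0.46080458 0.40221535 0.15558425]
```

View pics/w5.png

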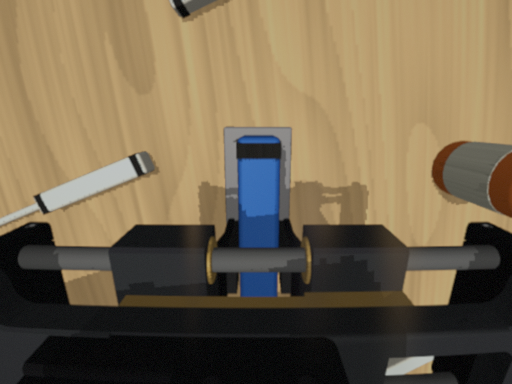

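Run:
```python
from h import *
import pickle
w=pickle.load(open('wl.pkl','rb'))
crop(w,220,120,300,180,10,'pics/w5c.png')
print(onz(w,[[259,136.5],[259,135],[259,139]],.1555))
```

```text
[[0.46389559 0.42577689 0.1555    ]
 [0.46397958 0.42649917 0.1555    ]
 [0.46375516 0.42456936 0.1555    ]]
```

View pics/w5c.png

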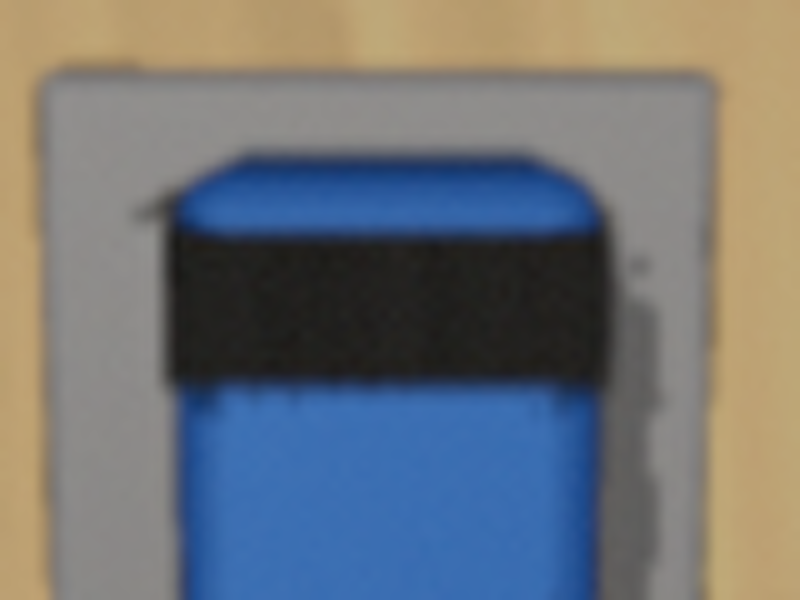

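```bash
python3 -m creep '[[-0.0005,0,-0.02,0,0,0,1],[-0.001,0,-0.045,0,0,0,1],[-0.001,0,-0.06,0,0,0,1],[-0.001,0,-0.07,0,0,0,1],[-0.001,0,-0.078,0,0,0,1],[-0.001,0,-0.078,0,0,0,1]]' | grep -E "pos|force"; python3 -c "
from h import *
s=bot.get_state();print(s['force'],s['torque'])"; python3 -m creep '[[0,0,-0.0015,0,0,0,1],[0,0,-0.003,0,0,0,1],[0,0,-0.0045,0,0,0,1],[0,0,-0.0045,0,0,0,1]]' | grep -E "pos|force"; python3 look.py w6
```

```text
tcp_pos: [0.4544, 0.3591, 0.2298]
force: [-0.3, 0.4, -0.5]
[-0.33142631  0.40529294 -0.48453158] [-0.08904279 -0.09578191 -0.03280959]
tcp_pos: [0.4543, 0.3591, 0.2256]
force: [-0.4, 0.4, -1.7]
[0.45433277 0.35908779 0.22563548] [-0.42670678  0.35228869 -1.74322032] [ 0.00768816 -0.08166705 -0.02039513]
[[ 0.0057  0.9933 -0.1153]
 [ 0.0246 -0.1154 -0.993 ]
 [-0.9997  0.0028 -0.0251]]
rows 136 207
top [0.45964105 0.40174533 0.07286088] [ 8.61118662e-03 -3.34111544e-03 -4.93803782e-05]
axis yaw 82.70769983293604 pt [0.45969223 0.40255903 0.07286088]
```

View pics/w6.png

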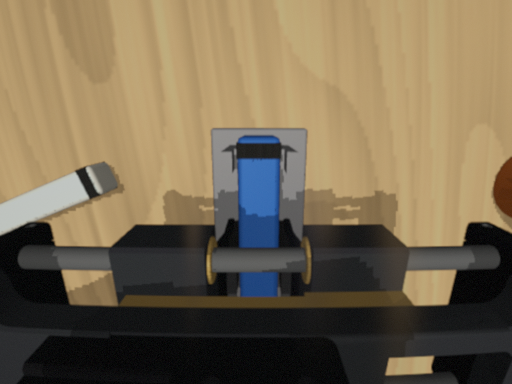

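```bash
python3 -m creep '[[0,0,-0.0005,0,0,0,1],[0,0,-0.001,0,0,0,1],[0,0,-0.001,0,0,0,1]]' | grep -E "pos|force";python3 -m creep '[[0,0,-0.0005,0,0,0,1],[0,0,-0.0008,0,0,0,1],[0,0,-0.0008,0,0,0,1]]' | grep -E "pos|force"; python3 look.py w7
```

```text
tcp_pos: [0.4544, 0.3591, 0.2246]
force: [1.0, 0.3, -1.0]
tcp_pos: [0.4544, 0.3591, 0.2241]
force: [0.0, -1.4, 1.0]
[0.45439627 0.35908543 0.22407887] [ 0.02946003 -1.44738746  1.03424804] [ 0.011876   -0.00178934  0.05096947]
[[ 0.0059  0.9933 -0.1153]
 [ 0.0247 -0.1154 -0.993 ]
 [-0.9997  0.003  -0.0252]]
rows 136 207
top [0.45972263 0.40178211 0.07147674] [ 5.34727072e-03  2.48498969e-03 -4.45907879e-05]
axis yaw -97.46763314078285 pt [0.45980304 0.40259428 0.07147674]
```

```bash
python3 -m creep '[[0,0,0,0,0,0,1],[0,0,0,0,0,0,1]]' 5 | grep -E "pos|force"; python3 -m creep '[[0,0,0,0,0,0,0.4],[0,0,0,0,0,0,0.3],[0,0,0,0,0,0,0],[0,0,0,0,0,0,-0.3],[0,0,0,0,0,0,-0.6],[0,0,0,0,0,0,-0.6]]'; python3 look.py w8
```

```text
tcp_pos: [0.4544, 0.3591, 0.224]
force: [-0.6, -1.5, 1.8]
time: 28.9
tcp_pos: [0.4544, 0.3591, 0.2238]
eef_rot: [1.315, 1.168, -1.279]
force: [0.6, 0.3, 0.4]
finger_gap: 0.0627
[0.45439247 0.3590921  0.22382562] [0.62217866 0.28472145 0.36578582] [-0.04864443 -0.12022596  0.02432811]
[[ 0.0057  0.9933 -0.1153]
 [ 0.0246 -0.1155 -0.993 ]
 [-0.9997  0.0028 -0.0251]]
rows 136 207
top [0.45996552 0.40171173 0.0714494 ] [-5.66911116e-03  2.61540509e-03 -3.58835083e-05]
axis yaw -96.22251602514353 pt [0.46005066 0.40262927 0.0714494 ]
```

View pics/w8.png

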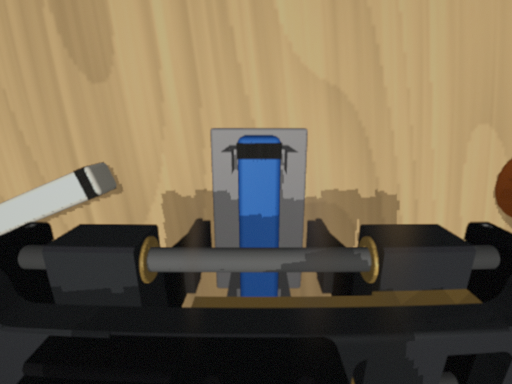

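The pole lies in the rest, released. I retract upwards along the slightly tilted tool axis.

```bash
python3 -m creep '[[0,0,0,0,0,0,-0.8],[0,-0.0005,0.02,0,0,0,-0.8],[0,-0.0015,0.06,0,0,0,-0.8],[0,-0.003,0.12,0,0,0,-0.8],[0,-0.06,0.17,0,0,0,-0.8],[0,-0.11,0.19,0,0,0,-0.8],[0,-0.12,0.195,0,0,0,-0.8],[0,-0.12,0.195,0,0,0,-0.8]]'
python3 - <<'E'
from h import *
import pickle
d=grab();pickle.dump(d,open('d6.pkl','wb'))
for n in d: cv2.imwrite(f'pics/{n}9.png',d[n]['frame'])
print(hatch(d['scene']),hatch(d['side']))
E
```

```text
time: 29.95
tcp_pos: [0.4545, 0.2386, 0.4191]
eef_rot: [1.317, 1.167, -1.279]
force: [-0.1, 0.8, -0.7]
finger_gap: 0.0786
(np.float64(1.397542517944636), np.float64(0.12592783818668107), 1263, np.float64(5.4839750633545496e-05)) (np.float64(1.3981528819255267), np.float64(0.12215074924999508), 361, np.float64(9.300882667024379e-05))
```

View pics/scene9.png

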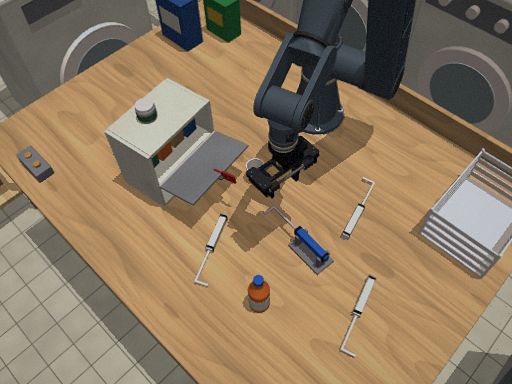

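View pics/wrist9.png

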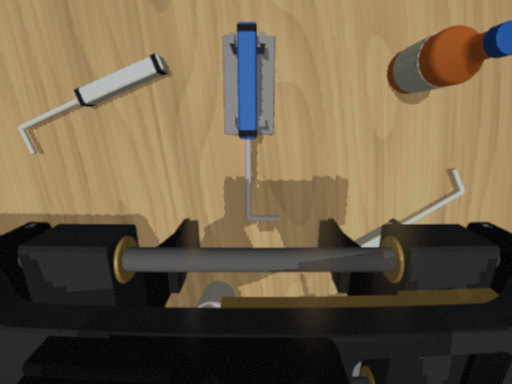

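Run:
```python
from h import *
import pickle
w=pickle.load(open('d6.pkl','rb'))['wrist']
crop(w,220,120,290,225,5.5,'pics/w9b.png');crop(w,210,10,290,110,6,'pics/w9a.png')
a=pickle.load(open('d0.pkl','rb'));b=pickle.load(open('d6.pkl','rb'))
for n in('scene','side'):
    df=abs(a[n]['frame'].astype(int)-b[n]['frame'].astype(int)).sum(2)
    if n=='scene':
        for nm,(x0,y0,x1,y1) in dict(pole=(260,200,335,275),bottle=(245,270,275,315),tin=(132,95,160,125)).items(): print(nm,df[y0:y1,x0:x1].mean(),(df[y0:y1,x0:x1]>120).sum())
    else:
        for nm,(x0,y0,x1,y1) in dict(pole=(250,225,285,305),bottle=(182,248,212,292),tin=(228,93,252,118),cup=(280,188,305,215)).items(): print(nm,df[y0:y1,x0:x1].mean(),(df[y0:y1,x0:x1]>120).sum())
cv2.imwrite('pics/cmp.png',np.hstack([cv2.resize(a['scene']['frame'][195:280,255:340],None,fx=4.5,fy=4.5),cv2.resize(b['scene']['frame'][195:280,255:340],None,fx=4.5,fy=4.5)]))
cv2.imwrite('pics/side9c.png',b['side']['frame'])
```

```text
pole 33.33208888888889 432
bottle 18.74962962962963 0
tin 23.473809523809525 0
pole 40.91285714285714 0
bottle 26.08712121212121 0
tin 42.178333333333335 40
cup 126.56 309
```

View pics/cmp.png

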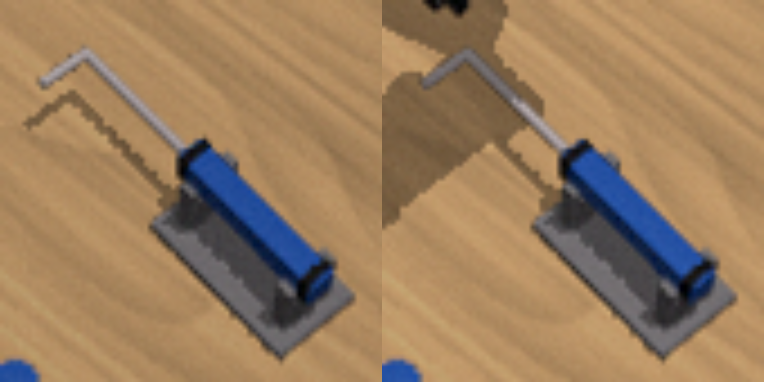

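View pics/side9c.png

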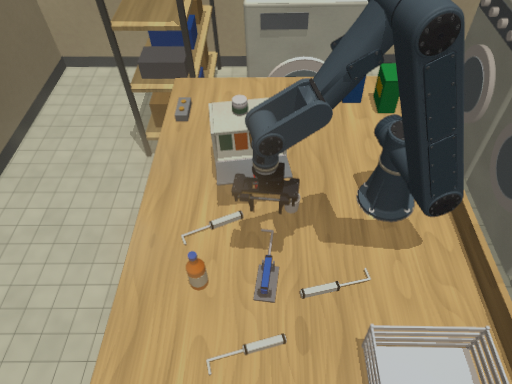

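View pics/w9a.png

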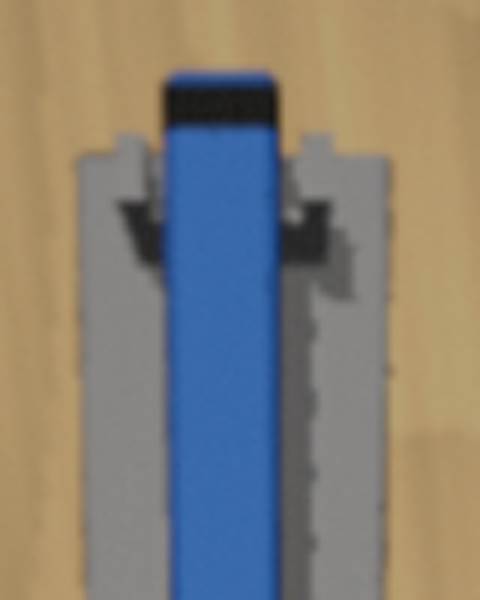

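```bash
python3 -c "
from h import *
print(bot.get_state()['time']); print(job.sign_off())"
```

```text
30.1
the job is handed in; nothing more can be done
None
```

I opened the hatch onto its stop with the blue pole, then unhooked the pole and laid it back in the rest. I handed the job in at 30 s with the gripper clear; it reported no verdict.

- **Eye and hatch:** The pin went sideways through the red eye and showed about 17 mm past the plate. I eased the hatch down at about 0.16 rad/s, slower near the end. Readings of the force on the pole stayed at about 5 N or less. They were taken between moves, so any brief peak would have been missed.
- **Stop:** The push on the pin rose from about 2 N to 4 N, and the hatch stayed at 1.40 rad while the tool went about 5 mm further down. It still read 1.40 rad after unhooking and after the final retreat.
- **Pole:** It tipped about 0.02 rad nose-up in the grip while I pressed on the stop. I corrected this before lowering. In the last pictures it lies level in both saddles, within about a pixel of where it started.
- **Bystanders:** The bottle and tin look unchanged. The cup was partly hidden by the gripper in the last pictures, so I could not compare it in full. Its visible part is where it was, and by my measurements nothing passed below about 0.12 m over the 65 mm cup.
- **Check that disagreed:** The side camera reads about 4 mm lower than the others. I therefore judged the pin's height against the locker top, and the insertion met no resistance.

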